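# Load the drive carousel on the data-recovery bench

## Robot

A 7-joint arm with a two-finger parallel gripper is mounted at the origin on the work surface. World frame = base frame: x ahead of the robot, y to its left, z up, the work surface at z = 0. Lengths are in m, angles in rad, forces in N, time in s.
With the tool pointing down it reaches from about 0.35 to 0.9 m from the base axis. Payload 7.2 kg.
Tool frame: the origin (TCP) lies at the very end of the fingers, on their centre line; the grasp point (between the pads) lies 19 mm behind it (env.grip_point_offset is the distance from the TCP to the grasp point, in m); z points along the fingers, y is the line along which they close (so a half turn about z gives the same grasp; the last joint's range is limited). The gripper opens to 88 mm and grips with 3 to 60 N. Pads are 20 mm wide; open, the fingers measure 115 mm over their backs; the gripper's body (75 mm by 178 mm) begins 61 mm behind the grasp point.
Start: joints at [1.096, 0.411, -0.013, 1.596, 0.006, 1.134, -0.082], TCP at [0.247, -0.574, 0.223] pointing down, gripper open.
Joint ranges: [-2.95, 2.95], [-0.29, 1.99], [-1.47, 1.44], [0.14, 2.54], [-1.03, 4.17], [0.13, 1.85], [-2.86, 2.86]. Speed limits (rad/s): [2.39, 2.39, 3.01, 3.01, 3.14, 3.14, 3.14].

## Interface

Orientations are given as a 3x3 rotation matrix whose columns are the frame's x, y, z axes.
In Python, from workcell import env gives the robot as it stands.
- The arm moves only by the tool advance, called after "Emit:" as name(argument=value, ...), one argument or row to a line, values as JSON. Schema: {"type":"object","properties":{"deltas":{"type":"array","items":{"type":"array","prefixItems":[{"type":"array","items":{"type":"number"},"minItems":3,"maxItems":3},{"type":"array","items":{"type":"number"},"minItems":3,"maxItems":3}],"minItems":2,"maxItems":2},"minItems":1,"maxItems":10},"finger_gap":{"type":"number"},"only":{"type":"string"},"quiet":{"type":"boolean"},"lines":{"type":"string"}},"required":["deltas"],"additionalProperties":false}. deltas is a list of rows, 1 to 10 of them, each written [[dx, dy, dz], [rx, ry, rz]]: dx, dy, dz in cm, then a rotation vector rx, ry, rz in units of 0.25 rad; each row is the pose to reach, as a shift and turn from the pose commanded when the call began, along the tool's axes at that moment; what a row does not reach only later rows make up. A row lasts 1/8 s, in which the tool goes at most 0.0625 m and 0.188 rad, less where a joint would pass 70% of its speed; a pose out of reach is approached as far as the arm can. finger_gap is the finger opening in m, set as the call begins (left out keeps the last). The fingers move at their own pace and stop on an object; the grip force is fixed at half the most. Time passes only in rows, so rows that do not move let the fingers close. The tool returns the time, the measured TCP pose, the force, the opening and the grip force at its end. only (a regular expression) keeps the lines of the reply that match it, lines (a string "A,B") keeps lines A to B, and quiet returns only ok. Input that does not fit is refused with a message, and nothing moves.
- env.sense(): the state, without advancing time (a new reading comes with each control period).
- env.camera(name): name is "scene" or "top"; returns a dict with "pixels" (480x640x3 uint8, blue, green, red), "vfov" (degrees; the focal length in pixels is half the picture's height over the tangent of half this angle, whatever the lens; pixels are square), "cx", "cy" (the principal point, pixels), "view" (4x4, takes a point from world to camera coordinates). Camera axes: x right, y up, looking along -z (the intrinsics and any distortion apply to the point x, -y, -z); pixel columns grow to the right and rows downward; lengths in m; the calibration is good to about 2 mm. A picture is of the moment at which its call begins. There is no depth.
- env.finish_job(): hands the job in; it is judged then, once.
The state is a dict: "time_s": time; "joints": joint angles; "joint_vel": joint speeds; "tau": joint torques, N m; "ee_pos": TCP position; "tool_rot": TCP orientation; "wrist_force": force on the tool from outside, world axes, zero at the start; "moment": the same for the moment, N m; "grip_width": finger opening in m; "gripper_force": force on a finger pad.
Only numpy, scipy, OpenCV 4.12 (cv2) and the standard library are available. Lean on these libraries where they do the work, as an engineer would, in place of code of your own. Each camera call takes 0.05 s, during which the arm holds its last target. There are 200 camera calls.

## Task

First unlock the drive carousel: lift the black hoop by its rim out of the clip on the roof and hang it on the high J-hook. Then load every drive sled on the bench into the pocket of its own colour, each time turning the carousel until that pocket is at the open gap in the roof, and seat the sled flat on the pocket's floor. When all are in, turn the carousel until the white plate is at the gap, and leave the other things on the bench alone.

Things in the scene. Friction and masses are not known exactly. Their poses are not given: they have to be found in the camera images.
- station: fixed grey plinth 330 x 330 x 32 mm, carrying a carousel under a clear U-shaped dust roof, 110 to 116 mm above the table, on four corner posts. Origin: on the table, on the carousel's axis. The roof is open in a gap from the front edge (x = -165 mm) to x = +35 mm, |y| < 75 mm: the loading point; the knob stands in it too. Yaw 0: the gap faces the robot (-x)
- window (a point): fixed point of the station at the middle of the loading gap, 97 mm from the carousel axis, at pocket-floor height (45 mm); axes as the station's
- carousel (a joint): angle of the carousel (aluminium disc 304 mm across, top 45 mm above the table), rad, counter-clockwise from above; 0 = white plate at the gap. Turns without end, stays where left (friction 0.06 N m). Five sectors 72 degrees apart, counter-clockwise from above: white, red, blue, green, yellow
- knob (a point): middle of the black bar-shaped turning knob on the carousel's axis, 141 mm above the table; the bar is 56 mm long along this frame's x axis, 16 mm thick, from 122 to 160 mm above the table; the frame turns with the carousel. The hoop standing behind the knob leaves a gripper no room to turn it
- pocket_red (a point): middle of the floor of the carousel's red pocket, 97 mm from the axis; pocket 97 mm (radially, away from the axis) by 60 mm inside, with red walls 10 mm high; the frame's axes are the carousel's, not the pocket's (the pocket's long side points from the axis to this point)
- pocket_blue (a point): middle of the floor of the carousel's blue pocket, 97 mm from the axis; pocket 97 mm (radially, away from the axis) by 60 mm inside, with blue walls 10 mm high; the frame's axes are the carousel's, not the pocket's (the pocket's long side points from the axis to this point)
- pocket_green (a point): middle of the floor of the carousel's green pocket, 97 mm from the axis; pocket 97 mm (radially, away from the axis) by 60 mm inside, with green walls 10 mm high; the frame's axes are the carousel's, not the pocket's (the pocket's long side points from the axis to this point)
- pocket_yellow (a point): middle of the floor of the carousel's yellow pocket, 97 mm from the axis; pocket 97 mm (radially, away from the axis) by 60 mm inside, with yellow walls 10 mm high; the frame's axes are the carousel's, not the pocket's (the pocket's long side points from the axis to this point)
- home_plate (a point): point in the middle of the white blank plate (97 x 66 mm, 14 mm thick) that fills the fifth sector, 97 mm from the axis, at disc-top height; it closes the loading gap when it stands there
- drive_red: loose red drive sled, 0.13 kg: tray with aluminium lid 90 (x) x 54 (y) x 16 mm, and on top a red grip rib 60 long (x) x 14 thick (y), from 16 to 40 mm above the underside. Origin: centre of the underside, z up. It is the same either way round. May be absent
- drive_blue: loose blue drive sled, 0.13 kg: tray with aluminium lid 90 (x) x 54 (y) x 16 mm, and on top a blue grip rib 60 long (x) x 14 thick (y), from 16 to 40 mm above the underside. Origin: centre of the underside, z up. It is the same either way round. May be absent
- drive_green: loose green drive sled, 0.13 kg: tray with aluminium lid 90 (x) x 54 (y) x 16 mm, and on top a green grip rib 60 long (x) x 14 thick (y), from 16 to 40 mm above the underside. Origin: centre of the underside, z up. It is the same either way round. May be absent
- drive_yellow: loose yellow drive sled, 0.13 kg: tray with aluminium lid 90 (x) x 54 (y) x 16 mm, and on top a yellow grip rib 60 long (x) x 14 thick (y), from 16 to 40 mm above the underside. Origin: centre of the underside, z up. It is the same either way round. May be absent
- hoop: loose black lock hoop, 130 mm outside, 94 mm inside diameter (rim 18 mm radially), 14 mm thick, 0.14 kg. Origin: its centre; x: its axis. At the start it stands upright in a grey clip on the roof behind the knob (slot 17 mm wide, 20 mm deep, at station x = +70 mm), axis along the station's x, centre 181 mm above the table
- hook: fixed stand with a high J-hook: round foot 110 mm across, post 16 mm thick and 262 mm tall at the origin, and a level arm 10 mm thick, axis 250 mm above the table, that runs 115 mm from the post along the stand's -x and ends in an upturned tip that reaches 277 mm above the table
- hook_seat (a point): top of the hook's arm, 60 mm out from the post, 255 mm above the table; axes as the stand's. A hoop hanging there by its inner rim has its centre 47 mm below this point
- open_drive: an opened 3.5-inch hard drive, black, 147 x 102 x 24 mm, disc visible on top; not part of the job. Origin: underside, near the middle
- air_can: standing spray can with a red label, 60 mm across, 190 mm tall; not part of the job. Origin: underside, near the middle
- driver_a: black precision screwdriver with an orange end, 170 mm long, lying; not part of the job. Origin: underside, near the middle
- driver_b: a second such screwdriver; not part of the job. Origin: underside, near the middle
- tweezers: dark steel tweezers, 120 mm long, lying flat; not part of the job. Origin: underside, near the middle
- parts_tray: clear open tray 110 x 80 x 22 mm with red and blue jumpers; not part of the job. Origin: underside, near the middle

How it is judged:
On the way, in this order (a step that is already met when the one before it is completed fails the run):
1. the hoop hangs on the hook, released (contact force between hoop and hook above 0.3 N and contact force between the fingers and hoop below 0.1 N and linear speed of hoop below 0.1 m/s and z of hoop in the frame of hook_seat between -0.06 and -0.035 m and x of hoop in the frame of hook_seat between -0.05 and 0.05 m and y of hoop in the frame of hook_seat between -0.025 and 0.025 m), for 0.3 s.
2. every sled on the bench sits in the pocket of its own colour, released (horizontal distance between drive_red and pocket_red below 0.008 m and angle between each of drive_red, drive_blue, drive_green, drive_yellow's own z axis and vertical below 0.08 rad and z of drive_red in the frame of pocket_red between -0.004 and 0.004 m and horizontal distance between drive_blue and pocket_blue below 0.008 m and z of drive_blue in the frame of pocket_blue between -0.004 and 0.004 m and horizontal distance between drive_green and pocket_green below 0.008 m and z of drive_green in the frame of pocket_green between -0.004 and 0.004 m and horizontal distance between drive_yellow and pocket_yellow below 0.008 m and z of drive_yellow in the frame of pocket_yellow between -0.004 and 0.004 m and contact force between the fingers and drive_red below 0.1 N and contact force between the fingers and drive_blue below 0.1 N and contact force between the fingers and drive_green below 0.1 N and contact force between the fingers and drive_yellow below 0.1 N), for 0.3 s.
3. the white plate is at the loading gap (horizontal distance between home_plate and window below 0.017 m), for 0.3 s.
At the end, for the whole second after the job is handed in: the hoop hangs at rest by its inner rim on the hook (within 50 mm of the seat along the arm); every sled present lies flat in the pocket of its colour (8 mm of its middle, 4 mm of its floor, 0.08 rad); the white plate is within 17 mm of the middle of the gap; the carousel is still (all of step 1 and all of step 2 and horizontal distance between home_plate and window below 0.017 m and velocity of joint carousel between -0.05 and 0.05 rad/s); the robot touches nothing.
It fails at once if the hoop falls to the table (height (world z) of hoop below 0.1 m).
It fails at once if the spray can is tipped over (angle between air_can's own z axis and vertical above 0.6 rad).
It fails at once if another thing on the bench is pushed more than 60 mm away (distance of any of open_drive, air_can, driver_a, driver_b, tweezers, parts_tray from where it was at the start of the episode above 0.06 m).
Of drive_red, drive_blue, drive_green, drive_yellow only 2 to 4 are there at a start; the rules pass over those that are not, and their reading is None.
At some moment in a run one of drive_red, drive_blue, drive_green, drive_yellow may be knocked a few centimetres aside while the robot is not near it.
It also fails if it takes over 210 s, if anything falls off the work surface, if the arm or the gripper's body presses on something with over 40 N, if the wrist force passes 120 N, or if a joint passes its speed limit or range.

## Working session

There is one attempt and no reset: what is moved stays moved. The work goes in short steps, Python scripts to look and compute and a tool call to move; the robot and the scene stay as the last step left them, time stands still between calls to the robot, and variables do not carry over. Pictures are saved under pics/ and viewed, at most 14 in all, crops included, and the job is handed in when it is done.

```bash
ls; mkdir -p pics; python3 - <<'E'
from workcell import env
import cv2,numpy as np
for n in("scene","top"):
    c=env.camera(n); cv2.imwrite(f"pics/{n}0.png",c["pixels"]); print(n,c["vfov"],c["cx"],c["cy"],[k for k in c]); print(np.round(c["view"],3))
s=env.sense(); print(s["time_s"],s["ee_pos"],np.round(s["tool_rot"],3),s["grip_width"],env.grip_point_offset)
E
```

```text
pics
workcell.py
scene 45.722479543278 322.62617537637175 241.0066957707377 ['pixels', 'vfov', 'cx', 'cy', 'view']
[[ 0.842  0.539 -0.002 -0.448]
 [-0.455  0.714  0.532  0.162]
 [ 0.288 -0.447  0.847 -1.739]
 [ 0.     0.     0.     1.   ]]
top 55.62783534162536 319.0530989841491 245.37700286399473 ['pixels', 'vfov', 'cx', 'cy', 'view']
[[ 1.600e-02 -1.000e+00  1.000e-02  1.000e-03]
 [ 9.830e-01  1.800e-02  1.840e-01 -5.270e-01]
 [-1.840e-01  7.000e-03  9.830e-01 -1.377e+00]
 [ 0.000e+00  0.000e+00  0.000e+00  1.000e+00]]
0.1 [ 0.2471185  -0.57358848  0.22191763] [[ 0.918  0.396 -0.001]
 [ 0.396 -0.918  0.001]
 [-0.    -0.001 -1.   ]] 0.08768431307902878 0.0187
```
View pics/scene0.png

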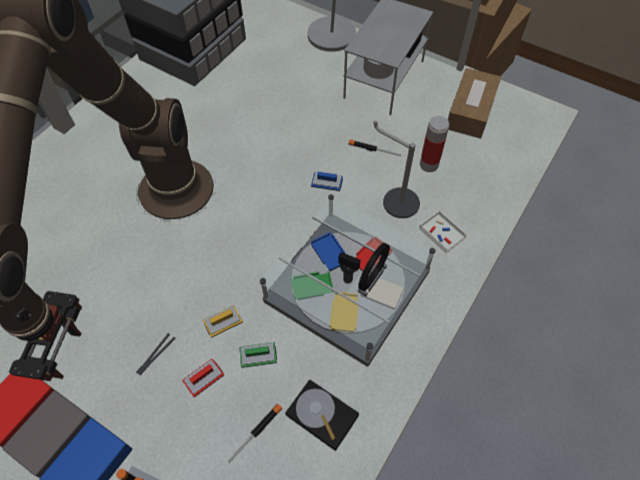

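View pics/top0.png

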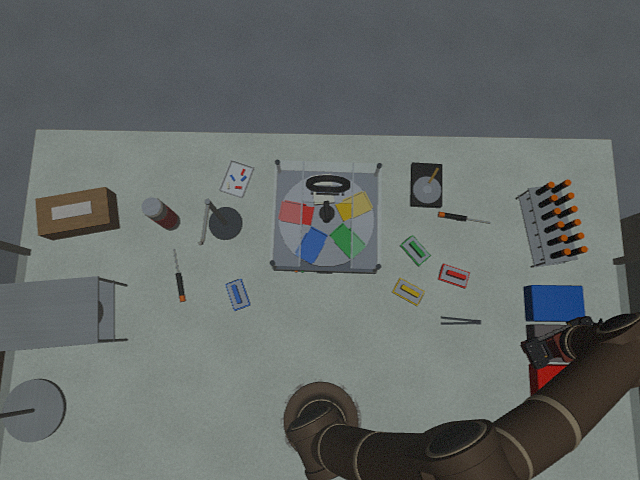

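```bash
cat > h.py <<'E'
import numpy as np, cv2
from workcell import env
def shot(n):
    c=env.camera(n); c["f"]=240/np.tan(np.radians(c["vfov"])/2); return c
def proj(c,P):
    p=c["view"][:3,:3]@np.asarray(P,float)+c["view"][:3,3]
    return np.array([c["cx"]+c["f"]*p[0]/-p[2], c["cy"]-c["f"]*p[1]/-p[2]])
def ray(c,uv):
    R=c["view"][:3,:3]; d=R.T@np.array([(uv[0]-c["cx"])/c["f"],-(uv[1]-c["cy"])/c["f"],-1.])
    return -R.T@c["view"][:3,3], d
def onz(c,uv,z):
    o,d=ray(c,uv); return o+d*(z-o[2])/d[2]
def tri(c1,u1,c2,u2):
    A=[];b=[]
    for c,u in((c1,u1),(c2,u2)):
        o,d=ray(c,u); d=d/np.linalg.norm(d); M=np.eye(3)-np.outer(d,d); A.append(M); b.append(M@o)
    p,r,_,_=np.linalg.lstsq(np.vstack(A),np.hstack(b),rcond=None); return p,float(np.sqrt(r.sum()))
HUE={"red":(0,8),"blue":(105,125),"green":(45,80),"yellow":(20,32)}
def mask(c,col,smin=110,vmin=60):
    h=cv2.cvtColor(c["pixels"],cv2.COLOR_BGR2HSV); lo,hi=HUE[col]
    m=cv2.inRange(h,(lo,smin,vmin),(hi,255,255))
    if col=="red": m|=cv2.inRange(h,(172,smin,vmin),(180,255,255))
    return m
def blobs(m,amin=15):
    n,l,st,ce=cv2.connectedComponentsWithStats(m)
    return [(int(st[i,4]),np.round(ce[i],1),l==i) for i in range(1,n) if st[i,4]>=amin]
def delta(pos,yaw=None,R=None):
    """shift in tool axes + rotvec from the current pose; yaw: tool-down, tool y (closing) axis along world angle yaw (mod pi)"""
    s=env.sense(); R0=np.array(s["tool_rot"]); p=np.array(s["ee_pos"])
    if R is None:
        best=None
        for k in(0,np.pi):
            y=np.array([np.cos(yaw+k),np.sin(yaw+k),0]); z=np.array([0,0,-1.]); Rk=np.c_[np.cross(y,z),y,z]
            rv=cv2.Rodrigues(R0.T@Rk)[0].ravel()
            if best is None or np.linalg.norm(rv)<np.linalg.norm(best): best=rv
    else: best=cv2.Rodrigues(R0.T@R)[0].ravel()
    return np.round(np.r_[R0.T@(np.asarray(pos)-p),best],4).tolist()
E
python3 - <<'E'
from h import *
t,s=shot("top"),shot("scene")
for c in(t,s): print("campos",ray(c,(0,0))[0])
for n,c in(("top",t),("scene",s)):
    for col in HUE:
        print(n,col,[(a,ce.tolist()) for a,ce,_ in blobs(mask(c,col)) ])
a=cv2.resize(t["pixels"][130:290,180:390],None,fx=3.6,fy=3.6,interpolation=cv2.INTER_CUBIC); cv2.imwrite("pics/c1.png",a)
b=cv2.resize(s["pixels"][110:370,240:470],None,fx=2.3,fy=2.3,interpolation=cv2.INTER_CUBIC); cv2.imwrite("pics/c2.png",b)
E
```

```text
campos [0.26443797 0.02048898 1.45075557]
campos [ 0.95179906 -0.65154877  1.38571254]
top red [(15, [238.2, 186.9]), (194, [289.9, 212.2]), (194, [306.9, 214.5]), (36, [169.9, 220.7]), (79, [448.4, 278.4]), (81, [456.3, 274.4]), (98, [561.2, 347.7]), (366, [547.1, 373.9])]
top blue [(627, [312.1, 244.5]), (59, [243.2, 297.0]), (87, [235.9, 293.6]), (1797, [556.7, 302.4])]
top green [(409, [342.3, 238.1]), (70, [411.8, 252.8]), (77, [417.2, 248.7])]
top yellow [(34, [433.6, 174.2]), (277, [360.6, 204.2]), (240, [344.4, 209.0]), (100, [407.2, 292.2]), (83, [409.7, 290.4])]
scene red [(413, [431.8, 151.8]), (16, [447.5, 240.4]), (65, [374.3, 244.2]), (233, [363.8, 256.5]), (56, [52.5, 308.6]), (19, [57.1, 318.2]), (144, [205.7, 381.4]), (172, [200.9, 373.6]), (2188, [19.0, 402.5])]
scene blue [(77, [326.7, 174.7]), (80, [328.0, 185.8]), (15, [445.9, 228.6]), (721, [328.0, 249.8]), (2921, [85.6, 454.4])]
scene green [(129, [323.6, 277.5]), (116, [256.6, 350.2]), (75, [260.2, 362.5])]
scene yellow [(75, [348.6, 308.7]), (119, [222.7, 326.0]), (159, [221.1, 316.7]), (64, [328.1, 428.1])]
```

View pics/c1.png

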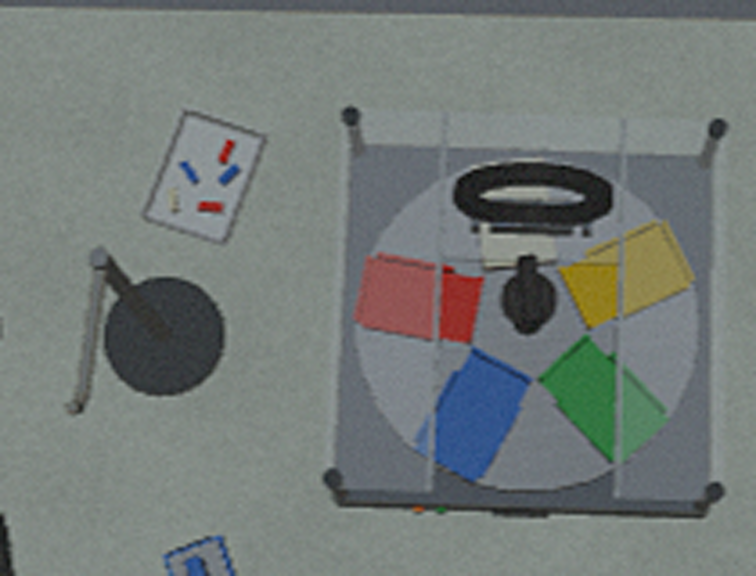

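View pics/c2.png

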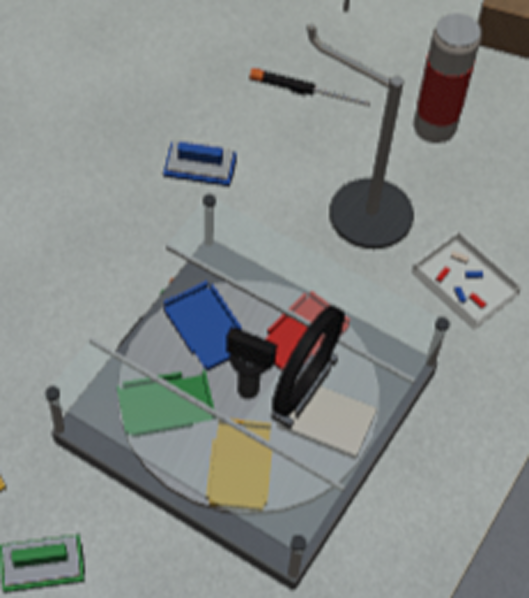

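```bash
python3 - <<'E'
from h import *
t,s=shot("top"),shot("scene")
T=lambda x,y:(x/3.6+180-.36,y/3.6+130-.36); S=lambda x,y:(x/2.3+240-.28,y/2.3+110-.28)
pt={"--+":((333,478),(209,201)),"++":((350,116),(443,323)),"+-":((717,128),(298,544)),"--":((714,491),(53,394)),
"hookpost":((98,258),(396,82)),"hooktip":((75,408),(312,32)),"foot":((165,336),(371,213)),"hoop":((533,195),(312,362)),"knob":((527,272),(252,345))}
P={}
for k,(a,b) in pt.items(): P[k],e=tri(t,T(*a),s,S(*b)); print(k,P[k].round(4),round(e,4))
c=(P["--+"]+P["++"]+P["+-"]+P["--"])/4
d1=P["++"]-P["--+"]; d2=P["+-"]-P["--"]; e1=P["++"]-P["+-"]; e2=P["--+"]-P["--"]
print("centre",c,"yaws",[np.arctan2(d[1],d[0]) for d in(d1,d2)],[np.arctan2(-d[0],d[1]) for d in(e1,e2)],[np.linalg.norm(d) for d in (d1,d2,e1,e2)])
# sleds: rib top z=.04
for col in HUE:
    for c_,n in((t,"top"),(s,"scene")):
        m=mask(c_,col,120,50)
        for a,ce,l in blobs(m,40):
            ys,xs=np.nonzero(l); 
            for z in(.036,.05):
                p=onz(c_,ce,z)
                (_,(w,h),_)=cv2.minAreaRect(np.c_[xs,ys].astype(np.float32))
                print(n,col,a,ce,z,p[:2].round(4),round(w),round(h)) if a<700 else 0
E
```

```text
--+ [0.4611 0.1495 0.1178] 0.0015
++ [0.7752 0.1463 0.1175] 0.0024
+- [ 0.7703 -0.1695  0.116 ] 0.0008
-- [ 0.4561 -0.1639  0.1165] 0.0017
hookpost [0.6049 0.3187 0.2563] 0.0011
hooktip [0.4886 0.3272 0.2639] 0.002
foot [0.6052 0.317  0.005 ] 0.0023
hoop [ 0.6881 -0.0096  0.1774] 0.0031
knob [ 0.6233 -0.0108  0.159 ] 0.0068
centre [ 0.61567052 -0.00941407  0.11695576] yaws [np.float64(-0.010016102989182596), np.float64(-0.017708575797282848)] [np.float64(-0.01562245990722867), np.float64(-0.016128060649795828)] [np.float64(0.31411091055725676), np.float64(0.3142653149745281), np.float64(0.31584752015199363), np.float64(0.31343020640431457)]
top red 186 [306.8 214.5] 0.036 [0.6293 0.0511] 10 20
top red 186 [306.8 214.5] 0.05 [0.6257 0.0508] 10 20
top red 67 [447.7 277.9] 0.036 [ 0.4331 -0.3943] 31 14
top red 67 [447.7 277.9] 0.05 [ 0.4314 -0.3902] 31 14
top red 81 [456.1 274.4] 0.036 [ 0.4445 -0.4211] 19 4
top red 81 [456.1 274.4] 0.05 [ 0.4428 -0.4167] 19 4
top red 55 [557.2 338.9] 0.036 [ 0.2511 -0.7238] 6 13
top red 55 [557.2 338.9] 0.05 [ 0.2513 -0.7165] 6 13
top red 40 [565.9 357
[... 2087 characters left out ...]

top yellow 207 [344.2 210. ] 0.036 [ 0.6465 -0.0687] 18 15
top yellow 207 [344.2 210. ] 0.05 [ 0.6427 -0.0678] 18 15
top yellow 65 [403.6 294.5] 0.036 [ 0.3789 -0.255 ] 31 15
top yellow 65 [403.6 294.5] 0.05 [ 0.3777 -0.2523] 31 15
top yellow 81 [409.6 290.4] 0.036 [ 0.3919 -0.2739] 19 4
top yellow 81 [409.6 290.4] 0.05 [ 0.3907 -0.271 ] 19 4
scene yellow 115 [223.1 326. ] 0.036 [ 0.4162 -0.2926] 18 34
scene yellow 115 [223.1 326. ] 0.05 [ 0.4217 -0.2963] 18 34
scene yellow 151 [221.1 316.8] 0.036 [ 0.396 -0.275] 7 23
scene yellow 151 [221.1 316.8] 0.05 [ 0.4018 -0.2789] 7 23
scene yellow 62 [328.1 428.2] 0.036 [ 0.7797 -0.3643] 25 3
scene yellow 62 [328.1 428.2] 0.05 [ 0.7815 -0.3673] 25 3
```

```bash
python3 - <<'E'
from h import *
print(delta([.6857,-.0105,.33],-.015))
E
```

```text
[0.6256, -0.344, -0.1075, -0.0004, -0.0002, -1.149]
```

Careful with the scale: shifts go in cm and turns go in units of 0.25 rad. That gives: -0.1075 m is -10.75, 0.45 m is 45, -1.149 rad is -4.596.

Emit:
advance(
  deltas=[
    [[0,0,-6],[0,0,0]],
    [[5,-3,-10.75],[0,0,-0.6]],
    [[10,-6,-10.75],[0,0,-1.2]],
    [[15,-9,-10.75],[0,0,-1.8]],
    [[20,-12,-10.75],[0,0,-2.4]],
    [[25,-14.5,-10.75],[0,0,-3]],
    [[30,-17,-10.75],[0,0,-3.6]],
    [[35,-19.5,-10.75],[0,0,-4]],
    [[40,-22,-10.75],[0,0,-4.4]],
    [[45,-25,-10.75],[0,0,-4.596]],
  ],
  finger_gap=0.06,
)

```text
time_s: 1.55
ee_pos: [0.5625, -0.1653, 0.3302]
tool_rot: [[0.014, 1.0, 0.0], [1.0, -0.014, -0.0], [-0.0, 0.0, -1.0]]
wrist_force: [-0.1, -0.1, -0.8]
grip_width: 0.0601
gripper_force: 0.0
```

```bash
python3 - <<'E'
from h import *
print(delta([.6857,-.0105,.33],-.015))
E
```

```text
[0.1565, 0.121, 0.0001, 0.0002, 0.0003, 0.0013]
```

Scaled: 0.099 m is 9.9, 0.04 m is 4.

Emit:
advance(
  deltas=[
    [[5,4,0],[0,0,0]],
    [[10,8,0],[0,0,0]],
    [[15.65,12.1,0],[0,0,0]],
    [[15.65,12.1,5],[0,0,0]],
    [[15.65,12.1,9],[0,0,0]],
    [[15.65,12.1,9.9],[0,0,0]],
    [[15.65,12.1,9.9],[0,0,0]],
  ],
  finger_gap=0.06,
)

```text
time_s: 2.42
ee_pos: [0.6851, -0.0121, 0.2317]
tool_rot: [[0.016, 1.0, 0.0], [1.0, -0.016, -0.0], [-0.0, 0.0, -1.0]]
wrist_force: [0.9, -0.1, 0.4]
grip_width: 0.0602
gripper_force: 0.0
```

Emit:
advance(
  deltas=[
    [[0,0,0],[0,0,0]],
    [[0,0,0],[0,0,0]],
    [[0,0,0],[0,0,0]],
    [[0,0,0],[0,0,0]],
    [[0,0,0],[0,0,0]],
  ],
  finger_gap=0.0,
)

```text
time_s: 3.05
ee_pos: [0.685, -0.0117, 0.2313]
tool_rot: [[0.015, 1.0, 0.0], [1.0, -0.015, -0.0], [-0.0, 0.0, -1.0]]
wrist_force: [-0.4, 0.4, 0.9]
grip_width: 0.0137
gripper_force: 30.3
```

```bash
python3 - <<'E'
from h import *
for n in("scene","top"):
    c=shot(n); cv2.imwrite(f"pics/{n}1.png",c["pixels"])
a=cv2.resize(cv2.imread("pics/scene1.png")[180:320,300:460],None,fx=3,fy=3,interpolation=cv2.INTER_CUBIC)
cv2.imwrite("pics/d1.png",a)
E
```

```text
(no output)
```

View pics/d1.png

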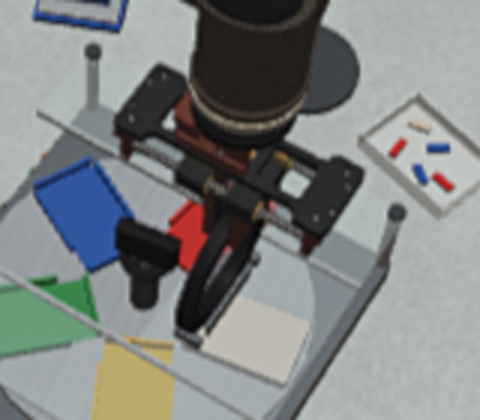

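Scaled: -0.26 m is -26, 0.26 m is 26, 0.058 rad is 0.232.

Emit:
advance(
  deltas=[
    [[0,0,-3],[0,0,0]],
    [[0,0,-6],[0,0,0]],
    [[0,0,-7.4],[0,0,0]],
    [[3.5,-5,-7.4],[0,0,0]],
    [[7,-10,-7.4],[0,0,0]],
    [[10,-15,-7.4],[0,0,0]],
    [[13,-20,-7.4],[0,0,0.08]],
    [[16,-25.7,-7.4],[0,0,0.16]],
    [[21,-25.7,-7.4],[0,0,0.232]],
    [[26,-26,-7.4],[0,0,0.232]],
  ],
)

```text
time_s: 4.4
ee_pos: [0.4283, 0.2528, 0.3052]
tool_rot: [[0.074, 0.997, 0.001], [0.997, -0.074, -0.001], [-0.001, 0.001, -1.0]]
wrist_force: [1.2, 0.3, -1.8]
grip_width: 0.0136
gripper_force: 30.0
```

Emit:
advance(
  deltas=[
    [[4,0,0],[0,0,0]],
    [[6,0,0],[0,0,0]],
    [[7.9,0,0],[0,0,0]],
    [[7.9,0,0],[0,0,0]],
    [[7.9,0,0],[0,0,0]],
  ],
)

```text
time_s: 5.03
ee_pos: [0.4346, 0.3301, 0.3046]
tool_rot: [[0.073, 0.997, -0.001], [0.997, -0.073, -0.001], [-0.001, -0.001, -1.0]]
wrist_force: [-0.2, 0.0, -2.1]
grip_width: 0.0136
gripper_force: 30.0
```

```bash
python3 - <<'E'
from h import *
print(delta([.5452,.3222,.305],-.073))
for n in("scene","top"):
    c=shot(n); cv2.imwrite(f"pics/{n}2.png",c["pixels"])
a=cv2.resize(cv2.imread("pics/scene2.png")[40:240,280:460],None,fx=2.8,fy=2.8,interpolation=cv2.INTER_CUBIC)
b=cv2.resize(cv2.imread("pics/top2.png")[170:300,150:260],None,fx=2.8,fy=2.8,interpolation=cv2.INTER_CUBIC)
p=np.zeros((560,b.shape[1],3),np.uint8);p[:b.shape[0]]=b[:560]
cv2.imwrite("pics/d2.png",np.hstack([a,p])[:, :800])
E
```

```text
[0.0003, 0.1109, -0.0004, -0.0005, 0.0011, -0.0003]
```

View pics/d2.png

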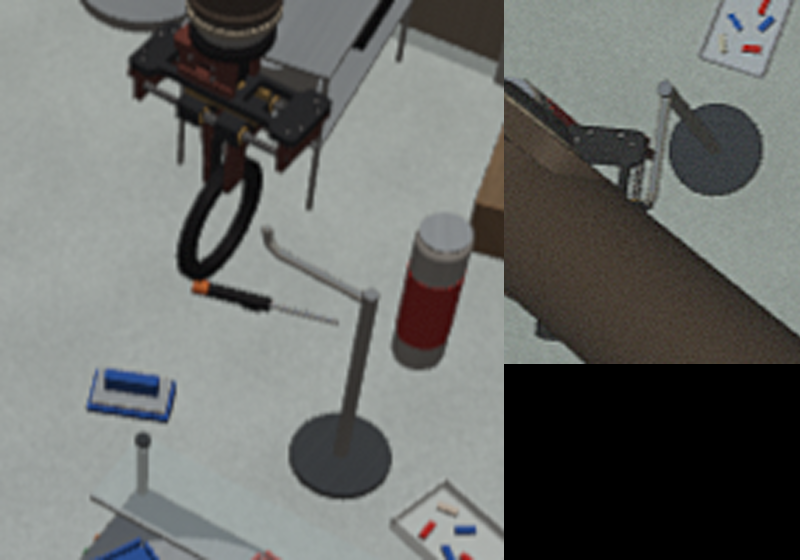

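Scaled: 0.111 m is 11.1, 0.09 m is 9.

Emit:
advance(
  deltas=[
    [[0,3,0],[0,0,0]],
    [[0,6,0],[0,0,0]],
    [[0,9,0],[0,0,0]],
    [[0,11.1,0],[0,0,0]],
    [[0,11.1,0],[0,0,0]],
    [[0,11.1,2],[0,0,0]],
    [[0,11.1,3.5],[0,0,0]],
    [[0,11.1,4.2],[0,0,0]],
    [[0,11.1,4.45],[0,0,0]],
    [[0,11.1,4.45],[0,0,0]],
  ],
)

```text
time_s: 6.38
ee_pos: [0.5454, 0.323, 0.2609]
tool_rot: [[0.073, 0.997, 0.0], [0.997, -0.073, 0.0], [0.0, 0.0, -1.0]]
wrist_force: [0.4, -0.4, -0.9]
grip_width: 0.0138
gripper_force: 30.0
```

```bash
python3 - <<'E'
from h import *
for n in("scene",):
    c=shot(n); cv2.imwrite(f"pics/{n}3.png",c["pixels"])
a=cv2.resize(cv2.imread("pics/scene3.png")[40:240,280:460],None,fx=2.8,fy=2.8,interpolation=cv2.INTER_CUBIC)
cv2.imwrite("pics/d3.png",a)
E
```

```text
(no output)
```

View pics/d3.png

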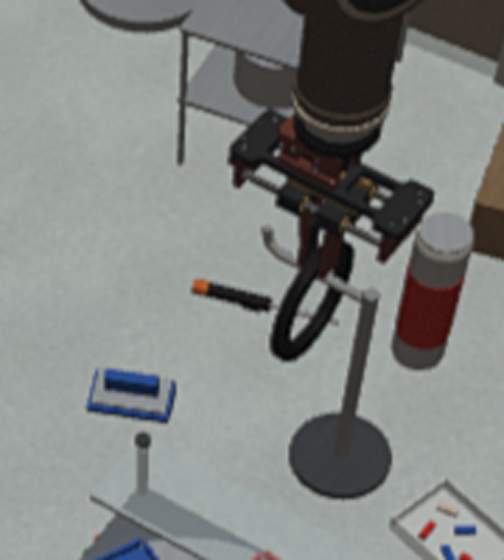

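Scaled: 0.0015 m is 0.15.

Emit:
advance(
  deltas=[
    [[0,0,0.15],[0,0,0]],
    [[0,0,0.15],[0,0,0]],
  ],
)

```text
time_s: 6.68
ee_pos: [0.5455, 0.3231, 0.2594]
tool_rot: [[0.073, 0.997, 0.0], [0.997, -0.073, 0.0], [0.0, 0.0, -1.0]]
wrist_force: [-0.1, 0.3, -2.3]
grip_width: 0.0136
gripper_force: 30.0
```

Emit:
advance(
  deltas=[
    [[0,0,0],[0,0,0]],
    [[0,0,0],[0,0,0]],
    [[0,0,0],[0,0,0]],
    [[0,0,-1],[0,0,0]],
    [[0,0,-3],[0,0,0]],
    [[0,0,-8],[0,0,0]],
    [[0,0,-8],[0,0,0]],
    [[0,0,-8],[0,0,0]],
  ],
  finger_gap=0.045,
)

```text
time_s: 7.68
ee_pos: [0.5453, 0.3228, 0.3393]
tool_rot: [[0.073, 0.997, 0.0], [0.997, -0.073, -0.0], [-0.0, 0.0, -1.0]]
wrist_force: [0.2, 0.4, -0.3]
grip_width: 0.0448
gripper_force: 0.0
```

```bash
python3 - <<'E'
from h import *
s=shot("scene"); cv2.imwrite("pics/scene4.png",s["pixels"]); t=shot("top"); cv2.imwrite("pics/top4.png",t["pixels"])
a=cv2.resize(s["pixels"][40:240,280:460],None,fx=2.8,fy=2.8,interpolation=cv2.INTER_CUBIC); cv2.imwrite("pics/d4.png",a)
# ideal hoop centre projected
print(proj(s,[.5452,.3222,.208]), (proj(s,[.5452,.3222,.208])-[280,40])*2.8)
E
```

```text
[390.45195235 147.69438613] [309.26546659 301.54428117]
```

View pics/d4.png

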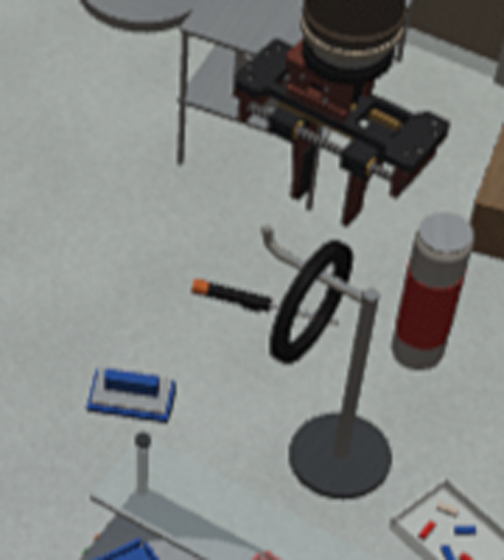

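```bash
cat >> h.py <<'E'
ST=np.array([.6157,-.0094]); SY=-.015; K={"red":1,"blue":2,"green":3,"yellow":4}
def pockets(c):
    """per colour: pocket centre (world, on its floor), long-axis yaw and carousel angle"""
    out={}
    for col,k in K.items():
        m=mask(c,col,70,60); g=np.zeros_like(m)
        q=[proj(c,[ST[0]+r*np.cos(a),ST[1]+r*np.sin(a),.05]) for r in(.16,) for a in np.arange(0,6.28,.1)]
        cv2.fillPoly(g,[np.int32(q)],255); m=cv2.morphologyEx(m&g,cv2.MORPH_CLOSE,np.ones((5,5)))
        b=blobs(m,60)
        if not b: continue
        a,ce,l=max(b,key=lambda v:v[0]); p=onz(c,ce,.047)[:2]
        hull=cv2.convexHull(np.argwhere(l)[:,::-1].astype(np.float32)).reshape(-1,2)
        rect=cv2.minAreaRect(np.float32([onz(c,h,.05)[:2]*1000 for h in hull]))
        v=p-ST; th=np.arctan2(v[1],v[0])-SY-np.pi-k*np.radians(72)
        out[col]=(a,p.round(4),np.linalg.norm(v).round(4),np.degrees(th)%360,np.round(rect[0]),np.round(rect[1]))
    return out
E
python3 - <<'E'
from h import *
for f,n in(("top",4),("top",1)):
    c=shot("top"); c["pixels"]=cv2.imread(f"pics/{f}{n}.png")
    for k,v in pockets(c).items(): print(k,v)
print(np.round(env.sense()["joints"],3)); print(delta([*ST,.25],np.pi/2-.015))
E
```

```text
red (667, array([0.6324, 0.0866]), np.float64(0.0974), np.float64(189.00332832698544), array([632.,  85.]), array([106.,  69.]))
blue (702, array([0.5284, 0.0356]), np.float64(0.0982), np.float64(189.59750401683402), array([529.,  36.]), array([ 69., 107.]))
green (674, array([ 0.5445, -0.0777]), np.float64(0.0987), np.float64(188.70836659398424), array([545., -78.]), array([105.,  68.]))
yellow (662, array([ 0.6586, -0.0989]), np.float64(0.0993), np.float64(188.45426695848698), array([658., -98.]), array([ 68., 106.]))
red (667, array([0.6324, 0.0866]), np.float64(0.0974), np.float64(189.00332832698544), array([632.,  85.]), array([106.,  69.]))
blue (703, array([0.5284, 0.0356]), np.float64(0.0982), np.float64(189.59750401683402), array([529.,  35.]), array([ 69., 106.]))
green (310, array([ 0.5483, -0.0566]), np.float64(0.0823), np.float64(179.88982908925686), array([538., -54.]), array([109.,  46.]))
yellow (170, array([ 0.6727, -0.1287]), np.float64(0.1322), np.float64(188.40873685850318), array([ 662., -125.]), array([109.,  52.]))
[-0.166  0.436 -0.662  1.369  0.265  1.427 -0.893]
[-0.3258, 0.0947, 0.0883, -0.0003, 0.002, 1.5128]
```

Emit:
advance(
  deltas=[
    [[-5,1,0],[0,0,0.68]],
    [[-10,3,0],[0,0,1.36]],
    [[-15,4.5,0],[0,0,2.04]],
    [[-20,6,0],[0,0,2.72]],
    [[-25,7.5,2],[0,0,3.4]],
    [[-29,8.5,5],[0,0,4.08]],
    [[-32.58,9.47,8.8],[0,0,4.76]],
    [[-32.58,9.47,12],[0,0,5.424]],
    [[-32.58,9.47,14],[0,0,5.424]],
    [[-32.58,9.47,14],[0,0,5.424]],
  ],
  finger_gap=0.05,
)

```text
time_s: 9.12
ee_pos: [0.6147, -0.0091, 0.197]
tool_rot: [[0.99, 0.142, -0.004], [0.142, -0.99, 0.0], [-0.004, -0.001, -1.0]]
wrist_force: [-0.1, 0.4, 0.1]
grip_width: 0.0499
gripper_force: 0.0
```

```bash
python3 - <<'E'
from h import *
print(np.round(env.sense()["joints"],3)); print(delta([*ST,.13],np.radians(98.1)))
E
```

```text
[ 0.158  0.439 -0.305  1.633  0.143  1.096 -1.614]
[0.0012, 0.0005, 0.067, -0.0006, 0.0043, 0.0007]
```

Scaled: 0.066 m is 6.6, 0.06 m is 6.

Emit:
advance(
  deltas=[
    [[0.1,0.05,3],[0,0,0]],
    [[0.1,0.05,6],[0,0,0]],
    [[0.1,0.05,6.6],[0,0,0]],
    [[0.1,0.05,6.6],[0,0,0]],
  ],
  finger_gap=0.05,
)

```text
time_s: 9.62
ee_pos: [0.6176, -0.0092, 0.134]
tool_rot: [[0.99, 0.142, 0.001], [0.142, -0.99, 0.0], [0.001, 0.0, -1.0]]
wrist_force: [0.1, 0.3, 0.1]
grip_width: 0.0503
gripper_force: 0.0
```

Emit:
advance(
  deltas=[
    [[0,0,0],[0,0,0]],
    [[0,0,0],[0,0,0]],
    [[0,0,0],[0,0,0]],
    [[0,0,0],[0,0,0]],
  ],
  finger_gap=0,
)

```text
time_s: 10.12
ee_pos: [0.6171, -0.0079, 0.1336]
tool_rot: [[0.99, 0.142, 0.0], [0.142, -0.99, 0.002], [0.0, -0.002, -1.0]]
wrist_force: [-1.0, 5.4, 2.9]
grip_width: 0.0159
gripper_force: 30.0
```

Emit:
advance(
  deltas=[
    [[0,0,0],[0,0,-0.48]],
    [[0,0,0],[0,0,-0.96]],
    [[0,0,0],[0,0,-1.44]],
    [[0,0,0],[0,0,-1.884]],
    [[0,0,0],[0,0,-1.884]],
    [[0,0,0],[0,0,-1.884]],
    [[0,0,0],[0,0,-1.884]],
  ],
)

```text
time_s: 11.0
ee_pos: [0.6168, -0.0071, 0.1336]
tool_rot: [[0.817, 0.577, -0.0], [0.577, -0.817, 0.002], [0.001, -0.002, -1.0]]
wrist_force: [-2.6, 4.2, 2.8]
grip_width: 0.0159
gripper_force: 30.0
```

```bash
python3 - <<'E'
from h import *
s=env.sense(); R=s["tool_rot"]; print(np.degrees(np.arctan2(R[1,1],R[0,1]))-90+.86, s["moment"])
for k,v in pockets(shot("top")).items(): print(k,v)
E
```

```text
-143.92566348820773 [0.96150243 0.51748107 0.06465489]
red (569, array([0.5815, 0.0891]), np.float64(0.1042), np.float64(218.02426842815663), array([586.,  82.]), array([ 69., 105.]))
blue (700, array([ 0.5148, -0.0079]), np.float64(0.1009), np.float64(216.03195722820843), array([518.,  -8.]), array([105.,  69.]))
```

```bash
sed -i 's/^ST=.*SY=/ST=np.array([.6155,-.008]); SY=/' h.py; cat >> h.py <<'E'
def sled(col,t,s,amin=35):
    """rib centre (world) and rib yaw, from the elongated rib blob outside the station in both views"""
    B={}
    for n,c in(("t",t),("s",s)):
        B[n]=[]
        for a,ce,l in blobs(mask(c,col,120,50),amin):
            p=onz(c,ce,.035)
            if a<260 and np.linalg.norm(p[:2]-ST)>.17 and .2<p[0]<.75 and abs(p[1])<.6: B[n].append((ce,l))
    R=[]
    for ct,lt in B["t"]:
        for cs,ls in B["s"]:
            p,e=tri(t,ct,s,cs)
            if e<.008 and .022<p[2]<.05:
                q=np.array([onz(t,uv[::-1],.038)[:2] for uv in np.argwhere(lt)]); w,v=np.linalg.eigh(np.cov(q.T)); 
                R.append((round(e,4),p.round(4),round(float(np.degrees(np.arctan2(v[1,1],v[0,1]))%180),1),(w**.5).round(4)))
    return sorted(R,key=lambda r:r[0])
E
```

Emit:
advance(
  deltas=[
    [[0,0,0],[0,0,0]],
    [[0,0,0],[0,0,0]],
    [[0,0,-2],[0,0,0]],
    [[0,0,-7],[0,0,0]],
    [[0,0,-12],[0,0,0]],
    [[0,0,-12],[0,0,0]],
  ],
  finger_gap=0.05,
)

```text
time_s: 11.8
ee_pos: [0.6193, -0.0095, 0.2576]
tool_rot: [[0.818, 0.575, 0.008], [0.575, -0.818, -0.0], [0.006, 0.005, -1.0]]
wrist_force: [0.9, -0.3, -1.1]
grip_width: 0.0504
gripper_force: 0.0
```

```bash
python3 - <<'E'
from h import *
t,s=shot("top"),shot("scene")
for c in HUE: print(c,sled(c,t,s))
for k,v in pockets(t).items(): print(k,v)
p=[.376,.2636,.2]; print(np.round(env.sense()["joints"],3),delta(p,0))
E
```

```text
red [(0.0012, array([ 0.4461, -0.4216,  0.0304]), 72.5, array([0.0038, 0.0177]))]
blue [(0.0005, array([0.374 , 0.2671, 0.0283]), 22.6, array([0.004 , 0.0168]))]
green [(0.0023, array([ 0.5263, -0.2997,  0.0329]), 40.2, array([0.004 , 0.0167]))]
yellow [(0.0016, array([ 0.3932, -0.2745,  0.0307]), 61.7, array([0.0038, 0.0174]))]
red (668, array([0.5858, 0.0832]), np.float64(0.0959), np.float64(216.9032773074286), array([586.,  82.]), array([ 69., 105.]))
blue (672, array([ 0.5142, -0.0067]), np.float64(0.1013), np.float64(216.12334176576414), array([518.,  -8.]), array([105.,  69.]))
yellow (74, array([ 0.7483, -0.0535]), np.float64(0.1404), np.float64(233.93716726085205), array([745., -61.]), array([70., 38.]))
[ 0.246  0.41  -0.427  1.555  0.178  1.214 -1.171] [-0.0402, -0.3624, 0.0529, 0.0009, 0.0002, -0.9586]
```

```bash
python3 - <<'E'
from h import *
print(delta([.374,.267,.1],np.radians(112.6)))
E
```

```text
[-0.0399, -0.3664, 0.1529, 0.0008, -0.0003, 0.2177]
```

Emit:
advance(
  deltas=[
    [[-0.6,-5,0],[0,0,0.4]],
    [[-1.2,-10.5,0],[0,0,0.8708]],
    [[-1.8,-16,0],[0,0,0.8708]],
    [[-2.4,-21.5,0],[0,0,0.8708]],
    [[-3,-27,2],[0,0,0.8708]],
    [[-3.6,-32.5,6],[0,0,0.8708]],
    [[-4,-36.64,10],[0,0,0.8708]],
    [[-4,-36.64,15.3],[0,0,0.8708]],
    [[-4,-36.64,15.3],[0,0,0.8708]],
  ],
  finger_gap=0.05,
)

```text
time_s: 13.02
ee_pos: [0.3704, 0.2653, 0.0964]
tool_rot: [[0.922, 0.386, -0.008], [0.386, -0.922, -0.005], [-0.009, 0.001, -1.0]]
wrist_force: [0.3, -0.1, 0.1]
grip_width: 0.05
gripper_force: 0.0
```

```bash
python3 - <<'E'
from h import *
t,s=shot("top"),shot("scene")
print(sled("blue",t,s),delta([.374,.267,.02],np.radians(112.6)))
E
```

```text
[] [0.0006, 0.0001, 0.0802, 0.0002, 0.0019, 0.0003]
```

Emit:
advance(
  deltas=[
    [[0,0,3],[0,0,0]],
    [[0,0,6],[0,0,0]],
    [[0,0,8],[0,0,0]],
    [[0,0,8],[0,0,0]],
  ],
  finger_gap=0.05,
)

```text
time_s: 13.62
ee_pos: [0.3747, 0.2671, 0.0209]
tool_rot: [[0.924, 0.384, 0.001], [0.384, -0.924, -0.0], [0.001, 0.0, -1.0]]
wrist_force: [-0.7, -0.4, -0.8]
grip_width: 0.0497
gripper_force: 0.0
```

Emit:
advance(
  deltas=[
    [[0,0,0],[0,0,0]],
    [[0,0,0],[0,0,0]],
    [[0,0,0],[0,0,0]],
    [[0,0,0],[0,0,0]],
  ],
  finger_gap=0,
)

```text
time_s: 14.12
ee_pos: [0.3739, 0.2675, 0.0205]
tool_rot: [[0.923, 0.385, 0.001], [0.385, -0.923, 0.0], [0.001, 0.0, -1.0]]
wrist_force: [-1.4, -1.2, 9.2]
grip_width: 0.0137
gripper_force: 30.4
```

Emit:
advance(
  deltas=[
    [[0,0,-3],[0,0,0]],
    [[0,0,-9],[0,0,0]],
    [[0,0,-15],[0,0,0]],
    [[0,0,-15],[0,0,0]],
    [[0,0,-15],[0,0,0]],
  ],
)

```text
time_s: 14.75
ee_pos: [0.3734, 0.2667, 0.1695]
tool_rot: [[0.923, 0.385, -0.0], [0.385, -0.923, -0.001], [-0.001, 0.001, -1.0]]
wrist_force: [-0.1, 0.0, -1.8]
grip_width: 0.0136
gripper_force: 30.0
```

```bash
python3 - <<'E'
from h import *
t,s=shot("top"),shot("scene")
cv2.imwrite("pics/scene5.png",s["pixels"]); cv2.imwrite("pics/top5.png",t["pixels"])
cv2.imwrite("pics/d5.png",np.hstack([cv2.resize(i[a:a+150,b:b+150],None,fx=2.6,fy=2.6) for i,a,b in((s["pixels"],90,260),(t["pixels"],200,180))]))
print(delta([.5185,-.0072,.17],np.pi/2-.015))
E
```

```text
[0.0291, 0.3087, -0.0013, 0.0012, 0.0028, 0.4102]
```

View pics/d5.png

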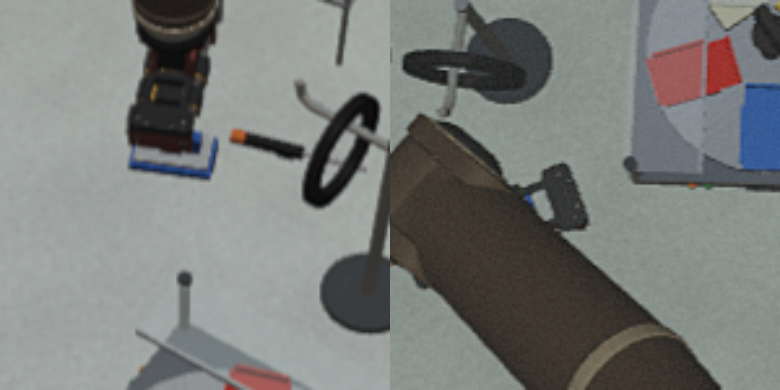

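Careful with the scale: shifts go in cm and turns go in units of 0.25 rad. That gives: 0.3087 m is 30.87, 0.245 m is 24.5, 0.4102 rad is 1.6408.

Emit:
advance(
  deltas=[
    [[0.3,3,-2],[0,0,0.24]],
    [[0.8,8,-3],[0,0,0.48]],
    [[1.3,13.5,-3],[0,0,0.8]],
    [[1.8,19,-3],[0,0,1.12]],
    [[2.3,24.5,-3],[0,0,1.44]],
    [[2.91,30.87,-3],[0,0,1.6408]],
    [[2.91,30.87,0],[0,0,1.6408]],
    [[2.91,30.87,4],[0,0,1.6408]],
    [[2.91,30.87,4],[0,0,1.6408]],
  ],
)

```text
time_s: 15.98
ee_pos: [0.5161, -0.0064, 0.1261]
tool_rot: [[1.0, -0.015, -0.009], [-0.015, -1.0, 0.0], [-0.009, -0.0, -1.0]]
wrist_force: [-0.1, 0.3, -0.6]
grip_width: 0.0137
gripper_force: 30.0
```

```bash
python3 - <<'E'
from h import *
t,s=shot("top"),shot("scene")
print(delta([.5185,-.0072,.0655],np.pi/2-.015),delta([.5185,-.0072,.0655],R=np.array(env.sense()["tool_rot"])))
cv2.imwrite("pics/d6.png",np.hstack([cv2.resize(i[a:a+150,b:b+150],None,fx=2.6,fy=2.6) for i,a,b in((s["pixels"],180,260),(t["pixels"],150,260))]))
for n,c in(("top",t),("scene",s)): print(n,[(a,ce.tolist()) for a,ce,_ in blobs(mask(c,"blue"),10) if a<1500])
E
```

```text
[-0.0003, 0.0013, 0.0643, -0.0002, 0.0021, 0.0007] [-0.0003, 0.0013, 0.0643, 0.0, 0.0, 0.0]
top [(12, [231.8, 176.9]), (13, [243.0, 178.0]), (68, [317.5, 258.9])]
scene [(16, [445.9, 228.7]), (14, [439.6, 237.4]), (49, [322.8, 245.8]), (592, [318.0, 264.0])]
```

View pics/d6.png

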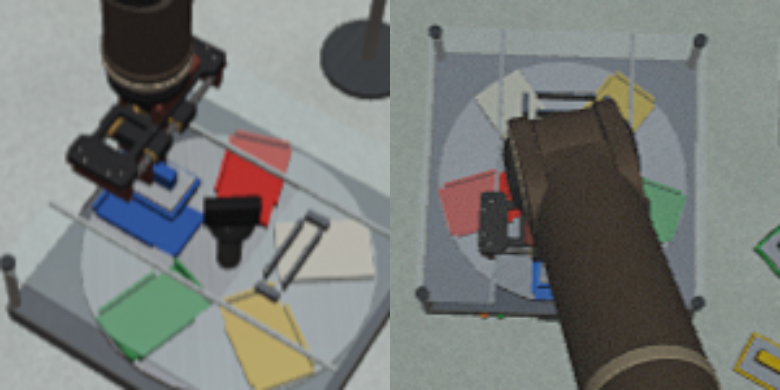

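Emit:
advance(
  deltas=[
    [[0,0.1,2],[0,0,0]],
    [[0,0.1,4],[0,0,0]],
    [[0,0.1,5],[0,0,0]],
    [[0,0.1,5.5],[0,0,0]],
    [[0,0.1,5.9],[0,0,0]],
    [[0,0.1,6.2],[0,0,0]],
    [[0,0.1,6.4],[0,0,0]],
    [[0,0.1,6.4],[0,0,0]],
  ],
)

```text
time_s: 17.08
ee_pos: [0.5193, -0.0073, 0.0661]
tool_rot: [[1.0, -0.015, -0.0], [-0.015, -1.0, -0.0], [-0.0, 0.0, -1.0]]
wrist_force: [-0.3, -0.0, -1.9]
grip_width: 0.014
gripper_force: 30.0
```

Emit:
advance(
  deltas=[
    [[0,0,0],[0,0,0]],
    [[0,0,0],[0,0,0]],
    [[0,0,-2],[0,0,0]],
    [[0,0,-7],[0,0,0]],
    [[0,0,-12],[0,0,0]],
    [[0,0,-15],[0,0,-0.68]],
    [[3,0,-15],[0,0,-1.36]],
    [[6,0,-15],[0,0,-2.04]],
    [[9.62,0.07,-15],[0,0,-2.52]],
    [[9.62,0.07,-15],[0,0,-2.52]],
  ],
  finger_gap=0.05,
)

```text
time_s: 18.32
ee_pos: [0.617, -0.0096, 0.2155]
tool_rot: [[0.817, 0.577, 0.0], [0.577, -0.817, 0.001], [0.0, -0.001, -1.0]]
wrist_force: [-0.5, -0.7, -1.5]
grip_width: 0.05
gripper_force: 0.0
```

```bash
python3 - <<'E'
from h import *
t,s=shot("top"),shot("scene")
cv2.imwrite("pics/d7.png",np.hstack([cv2.resize(i[a:a+150,b:b+150],None,fx=2.6,fy=2.6) for i,a,b in((s["pixels"],180,260),(t["pixels"],150,260))]))
for k,v in pockets(t).items(): print(k,v)
print(delta([*ST,.134],np.radians(125.2)))
E
```

```text
red (643, array([0.5845, 0.0847]), np.float64(0.0978), np.float64(217.36085531681178), array([586.,  82.]), array([ 69., 105.]))
blue (459, array([ 0.5152, -0.0086]), np.float64(0.1003), np.float64(217.1825800745787), array([518.,  -9.]), array([105.,  69.]))
[0.0013, -0.0007, 0.0817, -0.0009, 0.0008, -0.0008]
```

View pics/d7.png

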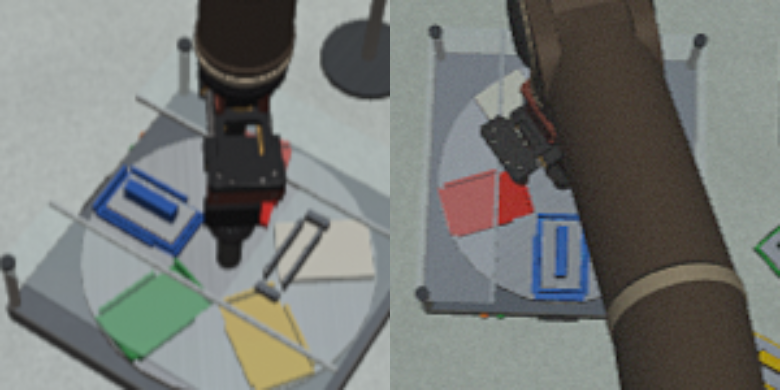

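Scaled: 0.0817 m is 8.17, 0.06 m is 6.

Emit:
advance(
  deltas=[
    [[0,-0.1,3],[0,0,0]],
    [[0,-0.1,6],[0,0,0]],
    [[0,-0.1,8.17],[0,0,0]],
    [[0,-0.1,8.17],[0,0,0]],
  ],
  finger_gap=0.05,
)

```text
time_s: 18.92
ee_pos: [0.6129, -0.0087, 0.1333]
tool_rot: [[0.817, 0.576, -0.003], [0.576, -0.817, -0.0], [-0.003, -0.002, -1.0]]
wrist_force: [-0.3, -0.6, 0.4]
grip_width: 0.0501
gripper_force: 0.0
```

Emit:
advance(
  deltas=[
    [[0,0,0],[0,0,0]],
    [[0,0,0],[0,0,0]],
    [[0,0,0],[0,0,0]],
    [[0,0,0],[0,0,0]],
  ],
  finger_gap=0,
)

```text
time_s: 19.42
ee_pos: [0.6149, -0.0084, 0.1349]
tool_rot: [[0.817, 0.577, 0.0], [0.577, -0.817, 0.0], [0.0, -0.0, -1.0]]
wrist_force: [-0.6, 1.6, 2.6]
grip_width: 0.0156
gripper_force: 30.0
```

Emit:
advance(
  deltas=[
    [[0,0,0],[0,0,0.6]],
    [[0,0,0],[0,0,1.2]],
    [[0,0,0],[0,0,1.8]],
    [[0,0,0],[0,0,2.4]],
    [[0,0,0],[0,0,3]],
    [[0,0,0],[0,0,3.6]],
    [[0,0,0],[0,0,4.2]],
    [[0,0,0],[0,0,4.72]],
    [[0,0,0],[0,0,5.028]],
    [[0,0,0],[0,0,5.028]],
  ],
)

```text
time_s: 20.68
ee_pos: [0.6149, -0.0079, 0.135]
tool_rot: [[0.801, -0.598, 0.0], [-0.598, -0.801, 0.0], [-0.0, -0.001, -1.0]]
wrist_force: [-2.1, 1.3, 5.1]
grip_width: 0.0156
gripper_force: 30.0
```

Emit:
advance(
  deltas=[
    [[0,0,0],[0,0,0]],
    [[0,0,0],[0,0,0]],
  ],
)

```text
time_s: 20.92
ee_pos: [0.6149, -0.0079, 0.1349]
tool_rot: [[0.802, -0.597, 0.0], [-0.597, -0.802, 0.001], [-0.0, -0.001, -1.0]]
wrist_force: [-2.9, 2.7, 5.6]
grip_width: 0.016
gripper_force: 30.0
```

```bash
python3 - <<'E'
from h import *
s=env.sense(); R=s["tool_rot"]; print((np.degrees(np.arctan2(R[1,1],R[0,1]))-90+.86)%180,s["joints"][6])
t,s=shot("top"),shot("scene")
for k,v in pockets(t).items(): print(k,v)
for c in HUE: print(c,sled(c,t,s))
E
```

```text
144.21095035725415 -2.344541738219075
red (166, array([0.671, 0.047]), np.float64(0.0781), np.float64(153.56276248493285), array([670.,  42.]), array([63., 47.]))
blue (536, array([0.5893, 0.0848]), np.float64(0.0965), np.float64(142.5975578772546), array([586.,  83.]), array([ 69., 106.]))
green (266, array([0.5101, 0.0102]), np.float64(0.107), np.float64(135.08506103710982), array([517.,  10.]), array([105.,  31.]))
yellow (87, array([ 0.6428, -0.0505]), np.float64(0.0505), np.float64(195.61324833715128), array([639., -49.]), array([60., 34.]))
red [(0.0015, array([ 0.4459, -0.4216,  0.0308]), 72.0, array([0.0038, 0.0175]))]
blue []
green [(0.0021, array([ 0.5262, -0.2997,  0.0329]), 40.2, array([0.004 , 0.0167]))]
yellow [(0.0013, array([ 0.393 , -0.2741,  0.0304]), 61.8, array([0.0039, 0.0171]))]
```

```bash
python3 - <<'E'
from h import *
print(delta([.5262,-.2997,.08],np.radians(130.2)))
E
```

```text
[0.1031, 0.2871, 0.0547, -0.0009, -0.0002, -1.3413]
```

Emit:
advance(
  deltas=[
    [[0,0,0],[0,0,0]],
    [[0,0,0],[0,0,0]],
    [[0,0,-2],[0,0,0]],
    [[0,0,-7],[0,0,0]],
    [[0,0,-11],[0,0,0]],
    [[0,0,-11],[0,0,0]],
  ],
  finger_gap=0.05,
)

```text
time_s: 21.78
ee_pos: [0.6168, -0.0089, 0.2479]
tool_rot: [[0.801, -0.599, 0.006], [-0.599, -0.801, -0.0], [0.005, -0.004, -1.0]]
wrist_force: [0.2, 0.1, -1.1]
grip_width: 0.0498
gripper_force: 0.0
```

```bash
python3 - <<'E'
from h import *
print(delta([.5262,-.2997,.08],np.radians(130.2)))
E
```

```text
[0.1008, 0.2878, 0.1674, 0.0003, -0.0068, -1.3437]
```

Scaled: 0.2875 m is 28.75, 0.26 m is 26, -1.3437 rad is -5.3748.

Emit:
advance(
  deltas=[
    [[1.5,4,0],[0,0,-0.68]],
    [[3,8.5,0],[0,0,-1.36]],
    [[4.5,13,0],[0,0,-2.04]],
    [[6,17.5,0],[0,0,-2.72]],
    [[7.5,22,2],[0,0,-3.4]],
    [[9,26,6],[0,0,-4.08]],
    [[10.25,28.75,10],[0,0,-4.76]],
    [[10.25,28.75,14],[0,0,-5.3748]],
    [[10.25,28.75,16.7],[0,0,-5.3748]],
    [[10.25,28.75,16.7],[0,0,-5.3748]],
  ],
  finger_gap=0.05,
)

```text
time_s: 23.02
ee_pos: [0.5225, -0.2995, 0.0743]
tool_rot: [[0.764, 0.645, -0.005], [0.645, -0.764, 0.003], [-0.002, -0.006, -1.0]]
wrist_force: [-0.3, -0.3, 0.5]
grip_width: 0.0501
gripper_force: 0.0
```

```bash
python3 - <<'E'
from h import *
print(delta([.5262,-.2997,.0205],np.radians(130.2)))
t,s=shot("top"),shot("scene")
for c in HUE: print(c,sled(c,t,s))
E
```

```text
[0.0028, 0.0028, 0.0538, -0.0055, 0.0021, -0.0002]
red []
blue []
green []
yellow [(0.0043, array([ 0.3907, -0.2777,  0.0272]), 61.8, array([0.0039, 0.0172]))]
```

Emit:
advance(
  deltas=[
    [[0.1,0.1,3],[0,0,0]],
    [[0.1,0.1,5],[0,0,0]],
    [[0.1,0.1,5.8],[0,0,0]],
    [[0.1,0.1,5.8],[0,0,0]],
    [[0.1,0.1,5.8],[0,0,0]],
  ],
  finger_gap=0.05,
)

```text
time_s: 23.75
ee_pos: [0.5268, -0.3006, 0.0203]
tool_rot: [[0.764, 0.645, 0.001], [0.645, -0.764, -0.001], [0.0, 0.001, -1.0]]
wrist_force: [0.4, -0.5, -0.2]
grip_width: 0.0499
gripper_force: 0.0
```

Emit:
advance(
  deltas=[
    [[0,0,0],[0,0,0]],
    [[0,0,0],[0,0,0]],
    [[0,0,0],[0,0,0]],
    [[0,0,0],[0,0,0]],
  ],
  finger_gap=0,
)

```text
time_s: 24.25
ee_pos: [0.5261, -0.3002, 0.0195]
tool_rot: [[0.764, 0.645, -0.0], [0.645, -0.764, 0.0], [-0.0, -0.0, -1.0]]
wrist_force: [0.6, -1.3, 2.1]
grip_width: 0.0134
gripper_force: 30.4
```

Emit:
advance(
  deltas=[
    [[0,0,-3],[0,0,0]],
    [[0,0,-9],[0,0,0]],
    [[0,0,-15],[0,0,0]],
    [[0,0,-18],[0,0,0]],
    [[0,0,-18],[0,0,0]],
    [[0,0,-18],[0,0,0]],
  ],
)

```text
time_s: 25.0
ee_pos: [0.5253, -0.3001, 0.1979]
tool_rot: [[0.764, 0.645, -0.002], [0.645, -0.764, 0.001], [-0.001, -0.002, -1.0]]
wrist_force: [0.3, -0.2, -2.2]
grip_width: 0.0136
gripper_force: 30.0
```

```bash
python3 - <<'E'
from h import *
print(delta([.5185,-.0072,.2],np.radians(90-.86+.2)))
E
```

```text
[0.1838, -0.2281, -0.0019, -0.0016, 0.0017, 0.7131]
```

Scaled: -0.2281 m is -22.81, -0.2 m is -20, 0.7131 rad is 2.8524.

Emit:
advance(
  deltas=[
    [[3,-3.5,0],[0,0,0.48]],
    [[6,-7.5,0],[0,0,1.04]],
    [[9.5,-12,0],[0,0,1.6]],
    [[13,-16.5,0],[0,0,2.16]],
    [[16,-20,0],[0,0,2.64]],
    [[18.38,-22.81,0],[0,0,2.8524]],
    [[18.38,-22.81,3],[0,0,2.8524]],
    [[18.38,-22.81,7],[0,0,2.8524]],
    [[18.38,-22.81,7],[0,0,2.8524]],
    [[18.38,-22.81,7],[0,0,2.8524]],
  ],
)

```text
time_s: 26.25
ee_pos: [0.5194, -0.0075, 0.1295]
tool_rot: [[1.0, -0.012, -0.001], [-0.012, -1.0, 0.0], [-0.001, -0.0, -1.0]]
wrist_force: [0.9, -0.1, -0.7]
grip_width: 0.014
gripper_force: 30.0
```

```bash
python3 - <<'E'
from h import *
print(delta([.5185,-.0072,.065],np.radians(90-.86+.2)))
E
```

```text
[-0.0008, -0.0003, 0.0645, -0.0002, 0.001, -0.0001]
```

Scaled: 0.064 m is 6.4, 0.062 m is 6.2.

Emit:
advance(
  deltas=[
    [[-0.08,0,2],[0,0,0]],
    [[-0.08,0,4],[0,0,0]],
    [[-0.08,0,5],[0,0,0]],
    [[-0.08,0,5.5],[0,0,0]],
    [[-0.08,0,5.9],[0,0,0]],
    [[-0.08,0,6.2],[0,0,0]],
    [[-0.08,0,6.4],[0,0,0]],
    [[-0.08,0,6.4],[0,0,0]],
  ],
)

```text
time_s: 27.25
ee_pos: [0.5186, -0.0075, 0.0654]
tool_rot: [[1.0, -0.011, -0.0], [-0.011, -1.0, -0.0], [-0.0, 0.0, -1.0]]
wrist_force: [0.5, 0.7, -2.0]
grip_width: 0.0139
gripper_force: 30.0
```

Scaled: -0.15 m is -15, -0.12 m is -12, -0.85 rad is -3.4.

Emit:
advance(
  deltas=[
    [[0,0,0],[0,0,0]],
    [[0,0,0],[0,0,0]],
    [[0,0,-2],[0,0,0]],
    [[0,0,-7],[0,0,0]],
    [[0,0,-12],[0,0,0]],
    [[0,0,-15],[0,0,-0.68]],
    [[3,0,-15],[0,0,-1.36]],
    [[6,0,-15],[0,0,-2.04]],
    [[9.7,0.05,-15],[0,0,-2.72]],
    [[9.7,0.05,-15],[0,0,-3.4]],
  ],
  finger_gap=0.05,
)

```text
time_s: 28.5
ee_pos: [0.6174, -0.0093, 0.2149]
tool_rot: [[0.665, 0.747, 0.0], [0.747, -0.665, 0.001], [0.001, -0.0, -1.0]]
wrist_force: [0.2, 0.5, 0.6]
grip_width: 0.0497
gripper_force: 0.0
```

Emit:
advance(
  deltas=[
    [[0,0,0],[0,0,-0.68]],
    [[0,0,0],[0,0,-1.36]],
    [[0,0,0],[0,0,-2.04]],
    [[0,0,0],[0,0,-2.72]],
    [[0,0,0],[0,0,-3.4]],
    [[0,0,0],[0,0,-4.08]],
    [[0,0,0],[0,0,-4.76]],
    [[0,0,0],[0,0,-5.44]],
    [[0,0,0],[0,0,-6.12]],
    [[0,0,0],[0,0,-6.656]],
  ],
)

```text
time_s: 29.75
ee_pos: [0.6156, -0.0093, 0.2155]
tool_rot: [[-0.805, 0.593, 0.0], [0.593, 0.805, -0.0], [-0.0, -0.0, -1.0]]
wrist_force: [1.3, 0.3, 0.8]
grip_width: 0.0497
gripper_force: 0.0
```

Emit:
advance(
  deltas=[
    [[0,0,0],[0,0,0]],
    [[0,0,0],[0,0,0]],
  ],
)

```text
time_s: 30.0
ee_pos: [0.6156, -0.0092, 0.2155]
tool_rot: [[-0.801, 0.599, 0.0], [0.599, 0.801, -0.0], [-0.0, 0.0, -1.0]]
wrist_force: [0.3, -0.1, -0.6]
grip_width: 0.0503
gripper_force: 0.0
```

```bash
python3 - <<'E'
from h import *
print(env.sense()["joints"][6],delta([.6152,-.008,.134],np.radians(53.35)))
t,s=shot("top"),shot("scene")
cv2.imwrite("pics/d8.png",np.hstack([cv2.resize(i[a:a+150,b:b+150],None,fx=2.6,fy=2.6) for i,a,b in((s["pixels"],180,260),(t["pixels"],150,260))]))
for k,v in pockets(t).items(): print(k,v)
for c in HUE: print(c,sled(c,t,s))
E
```

```text
0.543891363159657 [0.0011, 0.0008, 0.0815, 0.0, 0.0001, -0.0025]
red (397, array([0.6839, 0.0498]), np.float64(0.0896), np.float64(149.04244174396572), array([694.,  45.]), array([106.,  68.]))
blue (529, array([0.5893, 0.0852]), np.float64(0.0968), np.float64(142.55011265863948), array([586.,  82.]), array([ 69., 106.]))
green (421, array([ 0.5161, -0.0092]), np.float64(0.0994), np.float64(145.53974064719773), array([518.,  -9.]), array([105.,  68.]))
yellow (167, array([ 0.6349, -0.1172]), np.float64(0.1109), np.float64(172.93005418442272), array([ 629., -119.]), array([83., 71.]))
red [(0.001, array([ 0.446 , -0.4213,  0.0305]), 72.7, array([0.0038, 0.0179]))]
blue []
green []
yellow []
```

View pics/d8.png

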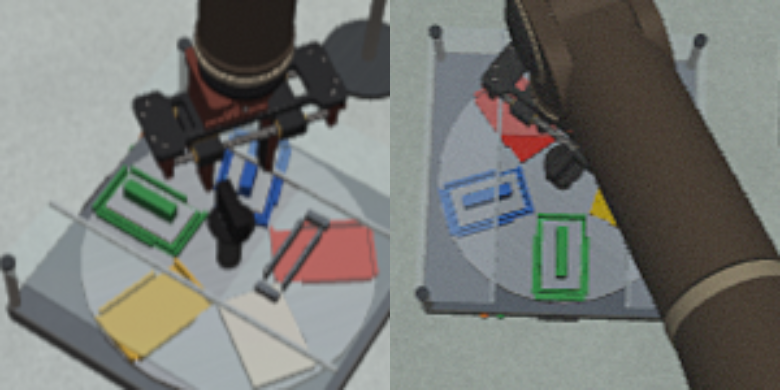

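Green and blue are both seated in their pockets. The next step is to turn the carousel so the yellow pocket reaches the gap.

Emit:
advance(
  deltas=[
    [[0.1,0.08,3],[0,0,0]],
    [[0.1,0.08,6],[0,0,0]],
    [[0.1,0.08,8.15],[0,0,0]],
    [[0.1,0.08,8.15],[0,0,0]],
  ],
  finger_gap=0.05,
)

```text
time_s: 30.6
ee_pos: [0.6144, -0.008, 0.1325]
tool_rot: [[-0.802, 0.597, -0.003], [0.597, 0.802, 0.0], [0.002, -0.002, -1.0]]
wrist_force: [-0.1, 0.7, 0.1]
grip_width: 0.0501
gripper_force: 0.0
```

Emit:
advance(
  deltas=[
    [[0,0,0],[0,0,0]],
    [[0,0,0],[0,0,0]],
    [[0,0,0],[0,0,0]],
    [[0,0,0],[0,0,0]],
  ],
  finger_gap=0,
)

```text
time_s: 31.1
ee_pos: [0.6153, -0.0081, 0.1345]
tool_rot: [[-0.802, 0.597, 0.0], [0.597, 0.802, -0.001], [-0.001, -0.0, -1.0]]
wrist_force: [-0.1, -0.4, 1.8]
grip_width: 0.0157
gripper_force: 30.0
```

Emit:
advance(
  deltas=[
    [[0,0,0],[0,0,0.6]],
    [[0,0,0],[0,0,1.2]],
    [[0,0,0],[0,0,1.8]],
    [[0,0,0],[0,0,2.4]],
    [[0,0,0],[0,0,3]],
    [[0,0,0],[0,0,3.6]],
    [[0,0,0],[0,0,4.2]],
    [[0,0,0],[0,0,4.72]],
    [[0,0,0],[0,0,5.04]],
    [[0,0,0],[0,0,5.04]],
  ],
)

```text
time_s: 32.35
ee_pos: [0.6153, -0.0082, 0.1345]
tool_rot: [[0.322, 0.947, 0.0], [0.947, -0.322, -0.001], [-0.001, 0.001, -1.0]]
wrist_force: [-1.7, -0.6, 4.7]
grip_width: 0.0156
gripper_force: 30.0
```

Emit:
advance(
  deltas=[
    [[0,0,0],[0,0,0]],
    [[0,0,0],[0,0,0]],
  ],
)

```text
time_s: 32.6
ee_pos: [0.6152, -0.0082, 0.1344]
tool_rot: [[0.321, 0.947, 0.0], [0.947, -0.321, -0.0], [-0.0, 0.0, -1.0]]
wrist_force: [-2.3, -0.8, 4.9]
grip_width: 0.0156
gripper_force: 30.0
```

```bash
python3 - <<'E'
from h import *
s=env.sense(); R=s["tool_rot"]; print((np.degrees(np.arctan2(R[1,1],R[0,1]))-90+.86)%180,s["joints"][6])
t,s=shot("top"),shot("scene")
for k,v in pockets(t).items(): print(k,v)
for c in HUE: print(c,sled(c,t,s))
E
```

```text
72.14611373319386 -0.6185740972083626
blue (246, array([0.7007, 0.0627]), np.float64(0.1107), np.float64(76.53663739658856), array([690.,  52.]), array([110.,  56.]))
green (434, array([0.5886, 0.0899]), np.float64(0.1015), np.float64(70.22893184818219), array([586.,  82.]), array([ 68., 105.]))
yellow (695, array([ 0.5155, -0.0092]), np.float64(0.1), np.float64(73.54036566725586), array([518., -10.]), array([ 68., 108.]))
red [(0.0015, array([ 0.4459, -0.4216,  0.0308]), 72.0, array([0.0038, 0.0175]))]
blue []
green []
yellow [(0.0059, array([ 0.3919, -0.2775,  0.0341]), 59.1, array([0.0038, 0.0134]))]
```

Emit:
advance(
  deltas=[
    [[0,0,0],[0,0,0]],
    [[0,0,0],[0,0,0]],
    [[0,0,-2],[0,0,0]],
    [[0,0,-7],[0,0,0]],
    [[0,0,-11],[0,0,0]],
    [[0,0,-11],[0,0,0]],
    [[0,0,-11],[0,0,0]],
  ],
  finger_gap=0.05,
)

```text
time_s: 33.58
ee_pos: [0.6149, -0.0079, 0.2432]
tool_rot: [[0.322, 0.947, -0.001], [0.947, -0.322, -0.0], [-0.0, -0.001, -1.0]]
wrist_force: [-0.7, 0.2, 0.5]
grip_width: 0.0502
gripper_force: 0.0
```

```bash
python3 - <<'E'
from h import *
t,s=shot("top"),shot("scene")
for c in HUE: print(c,sled(c,t,s))
print(delta([.393,-.2743,.08],np.radians(61.8-90)))
E
```

```text
red [(0.001, array([ 0.446 , -0.4213,  0.0305]), 72.6, array([0.0038, 0.0178]))]
blue []
green []
yellow [(0.0023, array([ 0.3929, -0.2752,  0.0314]), 60.3, array([0.0038, 0.0162]))]
[-0.3233, -0.1236, 0.1629, -0.0022, 0.001, 0.1642]
```

Emit:
advance(
  deltas=[
    [[-4.5,-1.7,0],[0,0,0.4]],
    [[-9.5,-3.6,0],[0,0,0.656]],
    [[-14.5,-5.5,0],[0,0,0.656]],
    [[-19.5,-7.5,0],[0,0,0.656]],
    [[-24.5,-9.4,2],[0,0,0.656]],
    [[-29,-11.2,6],[0,0,0.656]],
    [[-32.33,-12.36,10],[0,0,0.656]],
    [[-32.33,-12.36,15],[0,0,0.656]],
    [[-32.33,-12.36,16.3],[0,0,0.656]],
    [[-32.33,-12.36,16.3],[0,0,0.656]],
  ],
  finger_gap=0.05,
)

```text
time_s: 34.92
ee_pos: [0.3941, -0.2733, 0.0805]
tool_rot: [[0.472, 0.882, -0.001], [0.882, -0.472, 0.001], [0.001, -0.002, -1.0]]
wrist_force: [-0.2, 0.4, 0.6]
grip_width: 0.0499
gripper_force: 0.0
```

```bash
python3 - <<'E'
from h import *
t,s=shot("top"),shot("scene")
for c in HUE: print(c,sled(c,t,s))
print(delta([.393,-.2743,.02],np.radians(61.8-90)))
E
```

```text
red []
blue []
green []
yellow []
[-0.0013, -0.0019, 0.0621, 0.0016, -0.0001, 0.001]
```

Emit:
advance(
  deltas=[
    [[-0.1,0,3],[0,0,0]],
    [[-0.1,0,5],[0,0,0]],
    [[-0.1,0,6.05],[0,0,0]],
    [[-0.1,0,6.05],[0,0,0]],
  ],
  finger_gap=0.05,
)

```text
time_s: 35.52
ee_pos: [0.394, -0.275, 0.0209]
tool_rot: [[0.472, 0.881, 0.0], [0.881, -0.472, -0.0], [-0.0, 0.001, -1.0]]
wrist_force: [0.6, 0.3, 0.6]
grip_width: 0.05
gripper_force: 0.0
```

Emit:
advance(
  deltas=[
    [[0,0,0],[0,0,0]],
    [[0,0,0],[0,0,0]],
    [[0,0,0],[0,0,0]],
    [[0,0,0],[0,0,0]],
  ],
  finger_gap=0,
)

```text
time_s: 36.02
ee_pos: [0.3933, -0.2749, 0.0206]
tool_rot: [[0.473, 0.881, -0.0], [0.881, -0.473, 0.0], [-0.0, -0.0, -1.0]]
wrist_force: [0.6, -0.3, 3.8]
grip_width: 0.0138
gripper_force: 30.5
```

Emit:
advance(
  deltas=[
    [[0,0,-3],[0,0,0]],
    [[0,0,-9],[0,0,0]],
    [[0,0,-15],[0,0,0]],
    [[0,0,-18],[0,0,0]],
    [[0,0,-18],[0,0,0]],
    [[0,0,-18],[0,0,0]],
  ],
)

```text
time_s: 36.78
ee_pos: [0.3927, -0.2746, 0.1993]
tool_rot: [[0.473, 0.881, -0.002], [0.881, -0.473, 0.001], [-0.0, -0.002, -1.0]]
wrist_force: [-0.6, 0.6, -2.4]
grip_width: 0.0136
gripper_force: 30.0
```

```bash
python3 - <<'E'
from h import *
print(delta([.5185,-.0074,.2],np.radians(90-.86+.15)))
E
```

```text
[0.2949, -0.0155, -0.0007, -0.0015, 0.001, 1.0908]
```

Scaled: 0.2949 m is 29.49, 0.26 m is 26, 1.0908 rad is 4.3632.

Emit:
advance(
  deltas=[
    [[4,-0.2,0],[0,0,0.64]],
    [[8.5,-0.4,0],[0,0,1.28]],
    [[13,-0.7,0],[0,0,1.92]],
    [[17.5,-0.9,0],[0,0,2.56]],
    [[22,-1.2,0],[0,0,3.2]],
    [[26,-1.4,0],[0,0,3.8]],
    [[29.49,-1.55,2],[0,0,4.3632]],
    [[29.49,-1.55,7],[0,0,4.3632]],
    [[29.49,-1.55,7],[0,0,4.3632]],
    [[29.49,-1.55,7],[0,0,4.3632]],
  ],
)

```text
time_s: 38.02
ee_pos: [0.5191, -0.0081, 0.1306]
tool_rot: [[1.0, -0.013, -0.001], [-0.013, -1.0, 0.0], [-0.001, -0.0, -1.0]]
wrist_force: [-0.6, 0.3, -1.2]
grip_width: 0.0136
gripper_force: 30.0
```

```bash
python3 - <<'E'
from h import *
print(delta([.5185,-.0074,.066],np.radians(90-.86+.15)))
E
```

```text
[-0.0006, -0.0007, 0.0646, -0.0001, 0.0012, -0.0003]
```

Emit:
advance(
  deltas=[
    [[-0.06,-0.05,2],[0,0,0]],
    [[-0.06,-0.05,4],[0,0,0]],
    [[-0.06,-0.05,5],[0,0,0]],
    [[-0.06,-0.05,5.5],[0,0,0]],
    [[-0.06,-0.05,5.9],[0,0,0]],
    [[-0.06,-0.05,6.2],[0,0,0]],
    [[-0.06,-0.05,6.4],[0,0,0]],
    [[-0.06,-0.05,6.4],[0,0,0]],
  ],
)

```text
time_s: 39.02
ee_pos: [0.5187, -0.0072, 0.0664]
tool_rot: [[1.0, -0.012, -0.0], [-0.012, -1.0, -0.0], [-0.0, 0.0, -1.0]]
wrist_force: [-0.6, -0.6, -1.3]
grip_width: 0.0145
gripper_force: 30.0
```

Scaled: -0.15 m is -15, -0.12 m is -12, -0.85 rad is -3.4.

Emit:
advance(
  deltas=[
    [[0,0,0],[0,0,0]],
    [[0,0,0],[0,0,0]],
    [[0,0,-2],[0,0,0]],
    [[0,0,-7],[0,0,0]],
    [[0,0,-12],[0,0,0]],
    [[0,0,-15],[0,0,-0.68]],
    [[3,0,-15],[0,0,-1.36]],
    [[6,0,-15],[0,0,-2.04]],
    [[9.66,0.1,-15],[0,0,-2.72]],
    [[9.66,0.1,-15],[0,0,-3.4]],
  ],
  finger_gap=0.05,
)

```text
time_s: 40.28
ee_pos: [0.6171, -0.0096, 0.2159]
tool_rot: [[0.665, 0.746, 0.0], [0.746, -0.665, 0.001], [0.001, -0.0, -1.0]]
wrist_force: [-0.3, 0.3, 0.2]
grip_width: 0.0499
gripper_force: 0.0
```

Emit:
advance(
  deltas=[
    [[0,0,0],[0,0,-0.72]],
    [[0,0,0],[0,0,-1.44]],
    [[0,0,0],[0,0,-2.16]],
    [[0,0,0],[0,0,-2.88]],
    [[0,0,0],[0,0,-3.6]],
    [[0,0,0],[0,0,-4.32]],
    [[0,0,0],[0,0,-5.04]],
    [[0,0,0],[0,0,-5.76]],
    [[0,0,0],[0,0,-6.48]],
    [[0,0,0],[0,0,-7.2]],
  ],
)

```text
time_s: 41.52
ee_pos: [0.6153, -0.0096, 0.2165]
tool_rot: [[-0.878, 0.478, 0.0], [0.478, 0.878, -0.0], [-0.0, -0.0, -1.0]]
wrist_force: [0.5, 0.3, -0.7]
grip_width: 0.0498
gripper_force: 0.0
```

Emit:
advance(
  deltas=[
    [[0,0,0],[0,0,-0.72]],
    [[0,0,0],[0,0,-1.44]],
    [[0,0,0],[0,0,-2.16]],
    [[0,0,0],[0,0,-2.88]],
    [[0,0,0],[0,0,-3.6]],
    [[0,0,0],[0,0,-4.32]],
    [[0,0,0],[0,0,-5.04]],
    [[0,0,0],[0,0,-5.76]],
    [[0,0,0],[0,0,-6.48]],
    [[0,0,0],[0,0,-6.992]],
  ],
)

```text
time_s: 42.78
ee_pos: [0.6153, -0.0097, 0.2164]
tool_rot: [[-0.317, -0.949, -0.0], [-0.949, 0.317, -0.0], [0.0, 0.0, -1.0]]
wrist_force: [-0.5, -0.0, 0.5]
grip_width: 0.05
gripper_force: 0.0
```

Emit:
advance(
  deltas=[
    [[0,0,0],[0,0,0]],
    [[0,0,0],[0,0,0]],
  ],
)

```text
time_s: 43.02
ee_pos: [0.6153, -0.0095, 0.2164]
tool_rot: [[-0.324, -0.946, 0.0], [-0.946, 0.324, -0.0], [0.0, -0.0, -1.0]]
wrist_force: [0.3, -1.0, 0.3]
grip_width: 0.0497
gripper_force: 0.0
```

```bash
python3 - <<'E'
from h import *
print(env.sense()["joints"][6],delta([.6152,-.0081,.134],np.radians(161.3)))
t,s=shot("top"),shot("scene")
for k,v in pockets(t).items(): print(k,v)
for c in HUE: print(c,sled(c,t,s))
for n,c in(("t",t),("s",s)): print(n,[(a,ce.tolist(),onz(c,ce,.07)[:2].round(3)) for a,ce,_ in blobs(mask(c,"yellow",120,50),20)])
E
```

```text
2.170597603000084 [-0.0013, 0.0005, 0.0824, -0.0, -0.0001, -0.0033]
red (93, array([ 0.6555, -0.0577]), np.float64(0.0638), np.float64(57.66562893057852), array([655., -57.]), array([37., 30.]))
blue (311, array([0.7091, 0.059 ]), np.float64(0.1151), np.float64(72.45076570038236), array([698.,  49.]), array([97., 68.]))
green (461, array([0.5883, 0.0864]), np.float64(0.0982), np.float64(70.91404240106107), array([586.,  81.]), array([ 68., 106.]))
yellow (407, array([ 0.5155, -0.0095]), np.float64(0.1), np.float64(73.72000379751023), array([518.,  -9.]), array([105.,  69.]))
red []
blue []
green []
yellow []
t [(37, [433.6, 174.1], array([ 0.761, -0.351])), (256, [324.9, 250.6], array([ 0.507, -0.008])), (76, [325.5, 246.0], array([ 0.521, -0.009]))]
s [(273, [314.5, 264.3], array([ 0.525, -0.03 ])), (41, [320.5, 250.4], array([0.515, 0.015])), (140, [317.8, 256.7], array([ 0.52 , -0.006])), (61, [328.1, 428.0], array([ 0.784, -0.371]))]
```

Emit:
advance(
  deltas=[
    [[-0.1,0.05,3],[0,0,0]],
    [[-0.1,0.05,6],[0,0,0]],
    [[-0.1,0.05,8.24],[0,0,0]],
    [[-0.1,0.05,8.24],[0,0,0]],
  ],
  finger_gap=0.05,
)

```text
time_s: 43.62
ee_pos: [0.6144, -0.0086, 0.1327]
tool_rot: [[-0.321, -0.947, -0.002], [-0.947, 0.321, -0.0], [0.001, 0.002, -1.0]]
wrist_force: [-0.9, -0.1, -0.6]
grip_width: 0.0499
gripper_force: 0.0
```

Emit:
advance(
  deltas=[
    [[0,0,0],[0,0,0]],
    [[0,0,0],[0,0,0]],
    [[0,0,0],[0,0,0]],
    [[0,0,0],[0,0,0]],
  ],
  finger_gap=0,
)

```text
time_s: 44.12
ee_pos: [0.6152, -0.0083, 0.1345]
tool_rot: [[-0.321, -0.947, 0.0], [-0.947, 0.321, -0.0], [0.0, -0.0, -1.0]]
wrist_force: [1.1, -0.4, 2.6]
grip_width: 0.0161
gripper_force: 30.0
```

Emit:
advance(
  deltas=[
    [[0,0,0],[0,0,0.6]],
    [[0,0,0],[0,0,1.2]],
    [[0,0,0],[0,0,1.8]],
    [[0,0,0],[0,0,2.4]],
    [[0,0,0],[0,0,3]],
    [[0,0,0],[0,0,3.6]],
    [[0,0,0],[0,0,4.2]],
    [[0,0,0],[0,0,4.8]],
    [[0,0,0],[0,0,5.4]],
    [[0,0,0],[0,0,6]],
  ],
)

```text
time_s: 45.38
ee_pos: [0.6151, -0.008, 0.1345]
tool_rot: [[-0.966, 0.257, 0.0], [0.257, 0.966, 0.0], [-0.0, 0.0, -1.0]]
wrist_force: [-0.8, 0.1, 1.6]
grip_width: 0.0156
gripper_force: 30.0
```

Emit:
advance(
  deltas=[
    [[0,0,0],[0,0,0.6]],
    [[0,0,0],[0,0,1.2]],
    [[0,0,0],[0,0,1.8]],
    [[0,0,0],[0,0,2.4]],
    [[0,0,0],[0,0,3]],
    [[0,0,0],[0,0,3.6]],
    [[0,0,0],[0,0,4.064]],
    [[0,0,0],[0,0,4.064]],
    [[0,0,0],[0,0,4.064]],
  ],
)

```text
time_s: 46.5
ee_pos: [0.6152, -0.0078, 0.1345]
tool_rot: [[-0.297, 0.955, 0.0], [0.955, 0.297, 0.0], [0.0, 0.001, -1.0]]
wrist_force: [-1.4, 1.7, 4.6]
grip_width: 0.0158
gripper_force: 30.0
```

```bash
python3 - <<'E'
from h import *
s=env.sense(); R=s["tool_rot"]; print((np.degrees(np.arctan2(R[1,1],R[0,1]))-90+.86)%180,s["joints"][6])
E
```

```text
108.16236038030762 -0.10029723471727936
```

Emit:
advance(
  deltas=[
    [[0,0,0],[0,0,0]],
    [[0,0,0],[0,0,0]],
    [[0,0,-2],[0,0,0]],
    [[0,0,-7],[0,0,0]],
    [[0,0,-11],[0,0,0]],
    [[0,0,-11],[0,0,0]],
    [[0,0,-11],[0,0,0]],
  ],
  finger_gap=0.05,
)

```text
time_s: 47.38
ee_pos: [0.6149, -0.0085, 0.2444]
tool_rot: [[-0.294, 0.956, 0.0], [0.956, 0.294, -0.0], [-0.0, 0.0, -1.0]]
wrist_force: [-0.4, 0.9, -0.9]
grip_width: 0.0499
gripper_force: 0.0
```

```bash
python3 - <<'E'
from h import *
t,s=shot("top"),shot("scene")
for k,v in pockets(t).items(): print(k,v)
for c in HUE: print(c,sled(c,t,s))
print(delta([.446,-.4214,.2],np.radians(72.5+90)))
E
```

```text
red (717, array([ 0.5174, -0.0095]), np.float64(0.0981), np.float64(289.72164887598905), array([518.,  -9.]), array([105.,  68.]))
yellow (392, array([0.7012, 0.0502]), np.float64(0.1036), np.float64(287.00388735231866), array([695.,  44.]), array([107.,  73.]))
red [(0.0014, array([ 0.4462, -0.4214,  0.0307]), 72.3, array([0.0038, 0.0177]))]
blue []
green []
yellow []
[-0.3449, -0.2825, 0.0436, -0.0016, 0.0002, 0.6043]
```

Scaled: -0.3449 m is -34.49, -0.315 m is -31.5, 0.605 rad is 2.42.

Emit:
advance(
  deltas=[
    [[-3.5,-2.8,0],[0,0,0.4]],
    [[-7.5,-6.1,0],[0,0,0.8]],
    [[-11.5,-9.4,0],[0,0,1.2]],
    [[-15.5,-12.7,0],[0,0,1.6]],
    [[-19.5,-16,0],[0,0,2]],
    [[-23.5,-19.3,0],[0,0,2.4]],
    [[-27.5,-22.6,4],[0,0,2.42]],
    [[-31.5,-25.9,8],[0,0,2.42]],
    [[-34.49,-28.25,12],[0,0,2.42]],
    [[-34.49,-28.25,16.3],[0,0,2.42]],
  ],
  finger_gap=0.05,
)

```text
time_s: 48.72
ee_pos: [0.4432, -0.425, 0.0782]
tool_rot: [[0.307, 0.952, -0.003], [0.952, -0.307, -0.0], [-0.001, -0.002, -1.0]]
wrist_force: [-0.0, 0.5, 0.1]
grip_width: 0.0498
gripper_force: 0.0
```

Emit:
advance(
  deltas=[
    [[0,0,0],[0,0,0]],
    [[0,0,0],[0,0,0]],
  ],
)

```text
time_s: 48.98
ee_pos: [0.4478, -0.4205, 0.0821]
tool_rot: [[0.3, 0.954, 0.001], [0.954, -0.3, 0.0], [0.0, 0.001, -1.0]]
wrist_force: [-0.3, -0.2, 0.1]
grip_width: 0.0502
gripper_force: 0.0
```

```bash
python3 - <<'E'
from h import *
t,s=shot("top"),shot("scene")
print(sled("red",t,s), delta([.4461,-.4214,.02],np.radians(72.4-90)))
E
```

```text
[] [-0.0009, -0.0021, 0.0631, 0.0028, 0.001, 0.0024]
```

Emit:
advance(
  deltas=[
    [[-0.1,-0.1,3],[0,0,0]],
    [[-0.1,-0.1,5],[0,0,0]],
    [[-0.1,-0.1,6.15],[0,0,0]],
    [[-0.1,-0.1,6.15],[0,0,0]],
  ],
  finger_gap=0.05,
)

```text
time_s: 49.58
ee_pos: [0.4454, -0.4214, 0.0191]
tool_rot: [[0.301, 0.954, -0.001], [0.954, -0.301, 0.001], [0.0, -0.001, -1.0]]
wrist_force: [-0.4, 1.0, 0.7]
grip_width: 0.0502
gripper_force: 0.0
```

Emit:
advance(
  deltas=[
    [[0,0,0],[0,0,0]],
    [[0,0,0],[0,0,0]],
    [[0,0,0],[0,0,0]],
    [[0,0,0],[0,0,0]],
  ],
  finger_gap=0,
)

```text
time_s: 50.08
ee_pos: [0.4454, -0.4219, 0.0198]
tool_rot: [[0.301, 0.953, 0.0], [0.953, -0.301, -0.0], [-0.0, 0.0, -1.0]]
wrist_force: [1.2, -0.3, 3.3]
grip_width: 0.0141
gripper_force: 30.4
```

Emit:
advance(
  deltas=[
    [[0,0,-3],[0,0,0]],
    [[0,0,-9],[0,0,0]],
    [[0,0,-15],[0,0,0]],
    [[0,0,-18],[0,0,0]],
    [[0,0,-18],[0,0,0]],
    [[0,0,-18],[0,0,0]],
  ],
)

```text
time_s: 50.82
ee_pos: [0.4447, -0.4214, 0.1981]
tool_rot: [[0.301, 0.953, -0.002], [0.954, -0.301, 0.001], [0.001, -0.002, -1.0]]
wrist_force: [-0.8, 0.5, -2.3]
grip_width: 0.0138
gripper_force: 30.0
```

```bash
python3 - <<'E'
from h import *
print(delta([.5185,-.0074,.2],np.radians(90-.86+.16)))
E
```

```text
[0.417, -0.0544, -0.0016, -0.002, 0.0007, 1.2769]
```

Emit:
advance(
  deltas=[
    [[4,-0.5,0],[0,0,0.56]],
    [[8.5,-1.1,0],[0,0,1.12]],
    [[13,-1.7,0],[0,0,1.68]],
    [[17.5,-2.3,0],[0,0,2.24]],
    [[22,-2.9,0],[0,0,2.8]],
    [[26.5,-3.5,0],[0,0,3.36]],
    [[31,-4,0],[0,0,3.92]],
    [[35.5,-4.6,0],[0,0,4.48]],
    [[39,-5.1,0],[0,0,4.92]],
    [[41.7,-5.44,0],[0,0,5.108]],
  ],
)

```text
time_s: 52.08
ee_pos: [0.5182, -0.006, 0.1975]
tool_rot: [[1.0, -0.013, -0.003], [-0.013, -1.0, 0.0], [-0.003, -0.0, -1.0]]
wrist_force: [-0.4, -0.2, -1.7]
grip_width: 0.0134
gripper_force: 30.0
```

Emit:
advance(
  deltas=[
    [[0,0,3],[0,0,0]],
    [[0,0,7],[0,0,0]],
    [[0,0,7],[0,0,0]],
    [[0,0,7],[0,0,0]],
  ],
)

```text
time_s: 52.58
ee_pos: [0.5192, -0.0077, 0.1297]
tool_rot: [[1.0, -0.012, -0.001], [-0.012, -1.0, 0.0], [-0.001, -0.0, -1.0]]
wrist_force: [-0.5, -0.1, -1.0]
grip_width: 0.014
gripper_force: 30.0
```

```bash
python3 - <<'E'
from h import *
print(delta([.5185,-.0074,.0652],np.radians(90-.86+.16)))
E
```

```text
[-0.0007, -0.0002, 0.0645, -0.0003, 0.0009, 0.0]
```

Emit:
advance(
  deltas=[
    [[-0.07,0,2],[0,0,0]],
    [[-0.07,0,4],[0,0,0]],
    [[-0.07,0,5],[0,0,0]],
    [[-0.07,0,5.5],[0,0,0]],
    [[-0.07,0,5.9],[0,0,0]],
    [[-0.07,0,6.2],[0,0,0]],
    [[-0.07,0,6.4],[0,0,0]],
    [[-0.07,0,6.4],[0,0,0]],
  ],
)

```text
time_s: 53.58
ee_pos: [0.5186, -0.0078, 0.0655]
tool_rot: [[1.0, -0.012, 0.0], [-0.012, -1.0, -0.0], [0.0, 0.0, -1.0]]
wrist_force: [0.1, -0.6, -0.6]
grip_width: 0.0141
gripper_force: 30.0
```

Emit:
advance(
  deltas=[
    [[0,0,0],[0,0,0]],
    [[0,0,0],[0,0,0]],
    [[0,0,-2],[0,0,0]],
    [[0,0,-7],[0,0,0]],
    [[0,0,-12],[0,0,0]],
    [[0,0,-15],[0,0,-0.68]],
    [[3,0,-15],[0,0,-1.36]],
    [[6,0,-15],[0,0,-2.04]],
    [[9.66,0.05,-15],[0,0,-2.72]],
    [[9.66,0.05,-15],[0,0,-3.4]],
  ],
  finger_gap=0.05,
)

```text
time_s: 54.82
ee_pos: [0.6169, -0.0096, 0.215]
tool_rot: [[0.665, 0.746, 0.0], [0.746, -0.665, 0.001], [0.001, -0.0, -1.0]]
wrist_force: [0.1, 0.2, -0.8]
grip_width: 0.0501
gripper_force: 0.0
```

Emit:
advance(
  deltas=[
    [[0,0,0],[0,0,-0.72]],
    [[0,0,0],[0,0,-1.44]],
    [[0,0,0],[0,0,-2.16]],
    [[0,0,0],[0,0,-2.88]],
    [[0,0,0],[0,0,-3.6]],
    [[0,0,0],[0,0,-4.14]],
    [[0,0,0],[0,0,-4.14]],
    [[0,0,0],[0,0,-4.14]],
  ],
)

```text
time_s: 55.82
ee_pos: [0.6151, -0.0096, 0.2156]
tool_rot: [[-0.294, 0.956, 0.0], [0.956, 0.294, -0.0], [-0.0, -0.0, -1.0]]
wrist_force: [1.3, -0.8, 0.5]
grip_width: 0.0498
gripper_force: 0.0
```

```bash
python3 - <<'E'
from h import *
print(env.sense()["joints"][6],delta([.6152,-.0081,.134],np.radians(17.3)))
t,s=shot("top"),shot("scene")
cv2.imwrite("pics/d9.png",np.hstack([cv2.resize(i[a:a+150,b:b+150],None,fx=2.6,fy=2.6) for i,a,b in((s["pixels"],180,260),(t["pixels"],150,260))]))
for k,v in pockets(t).items(): print(k,v)
E
```

```text
-0.09055354505790984 [0.0014, 0.0005, 0.0816, -0.0, 0.0001, -0.0032]
red (431, array([ 0.5155, -0.0092]), np.float64(0.1), np.float64(289.54036566725586), array([518.,  -9.]), array([105.,  68.]))
blue (62, array([ 0.5761, -0.0586]), np.float64(0.0642), np.float64(268.9679421142761), array([573., -58.]), array([44., 24.]))
yellow (343, array([0.6975, 0.0523]), np.float64(0.1018), np.float64(289.1867778362421), array([694.,  46.]), array([107.,  68.]))
```

View pics/d9.png

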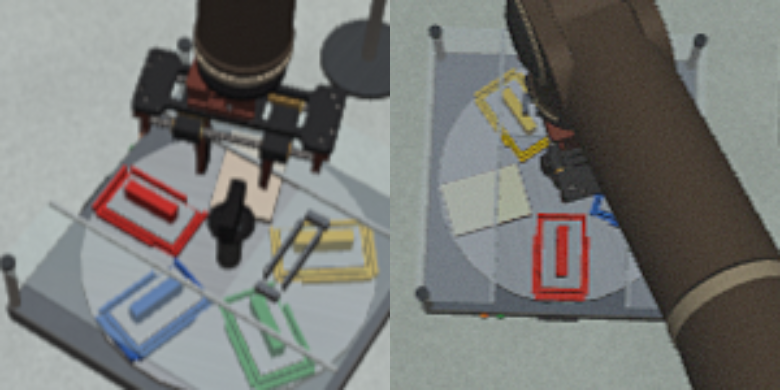

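Scaled: 0.0816 m is 8.16, 0.06 m is 6.

Emit:
advance(
  deltas=[
    [[0.1,0.05,3],[0,0,0]],
    [[0.1,0.05,6],[0,0,0]],
    [[0.1,0.05,8.16],[0,0,0]],
    [[0.1,0.05,8.16],[0,0,0]],
  ],
  finger_gap=0.05,
)

```text
time_s: 56.42
ee_pos: [0.6144, -0.0084, 0.1325]
tool_rot: [[-0.297, 0.955, -0.003], [0.955, 0.297, 0.0], [0.001, -0.003, -1.0]]
wrist_force: [-0.7, 0.3, -0.2]
grip_width: 0.05
gripper_force: 0.0
```

Emit:
advance(
  deltas=[
    [[0,0,0],[0,0,0]],
    [[0,0,0],[0,0,0]],
    [[0,0,0],[0,0,0]],
    [[0,0,0],[0,0,0]],
  ],
  finger_gap=0,
)

```text
time_s: 56.92
ee_pos: [0.6154, -0.0085, 0.1345]
tool_rot: [[-0.297, 0.955, 0.0], [0.955, 0.297, -0.0], [-0.0, 0.0, -1.0]]
wrist_force: [-0.1, -0.3, 3.0]
grip_width: 0.0159
gripper_force: 30.0
```

Emit:
advance(
  deltas=[
    [[0,0,0],[0,0,-0.6]],
    [[0,0,0],[0,0,-1.2]],
    [[0,0,0],[0,0,-1.8]],
    [[0,0,0],[0,0,-2.4]],
    [[0,0,0],[0,0,-3]],
    [[0,0,0],[0,0,-3.6]],
    [[0,0,0],[0,0,-4.2]],
    [[0,0,0],[0,0,-4.72]],
    [[0,0,0],[0,0,-5.016]],
    [[0,0,0],[0,0,-5.016]],
  ],
)

```text
time_s: 58.18
ee_pos: [0.6156, -0.0081, 0.1345]
tool_rot: [[-1.0, 0.015, 0.001], [0.015, 1.0, 0.001], [-0.001, 0.001, -1.0]]
wrist_force: [-0.1, 1.2, 4.5]
grip_width: 0.0162
gripper_force: 30.0
```

Emit:
advance(
  deltas=[
    [[0,0,0],[0,0,0]],
    [[0,0,0],[0,0,0]],
  ],
)

```text
time_s: 58.42
ee_pos: [0.6156, -0.0081, 0.1344]
tool_rot: [[-1.0, 0.016, 0.001], [0.016, 1.0, 0.0], [-0.001, 0.0, -1.0]]
wrist_force: [0.2, 1.4, 5.8]
grip_width: 0.0159
gripper_force: 30.0
```

Emit:
advance(
  deltas=[
    [[0,0,0],[0,0,0]],
    [[0,0,0],[0,0,0]],
    [[0,0,-2],[0,0,0]],
    [[0,0,-7],[0,0,0]],
    [[0,0,-13],[0,0,0]],
    [[0,0,-18],[0,0,0]],
    [[0,0,-18],[0,0,0]],
    [[0,0,-18],[0,0,0]],
    [[0,0,-18],[0,0,0]],
    [[0,0,-18],[0,0,0]],
  ],
  finger_gap=0.05,
)

```text
time_s: 59.68
ee_pos: [0.6149, -0.0086, 0.3129]
tool_rot: [[-1.0, 0.015, -0.002], [0.015, 1.0, 0.0], [0.002, 0.0, -1.0]]
wrist_force: [0.3, 0.5, 0.2]
grip_width: 0.0499
gripper_force: 0.0
```

```bash
python3 - <<'E'
from h import *
t,s=shot("top"),shot("scene")
cv2.imwrite("pics/d10.png",np.hstack([cv2.resize(i[a:a+220,b:b+220],None,fx=1.8,fy=1.8) for i,a,b in((s["pixels"],110,240),(t["pixels"],130,190))]))
for k,v in pockets(t).items(): print(k,v)
E
```

```text
red (280, array([ 0.584 , -0.0817]), np.float64(0.0801), np.float64(355.69306726336873), array([582., -97.]), array([97., 62.]))
blue (96, array([ 0.6569, -0.0453]), np.float64(0.0557), np.float64(354.87427264996484), array([661., -45.]), array([61., 29.]))
green (120, array([0.6614, 0.0334]), np.float64(0.0618), np.float64(6.898537319019567), array([663.,  39.]), array([83., 51.]))
yellow (509, array([0.5897, 0.0848]), np.float64(0.0964), np.float64(358.41062401067666), array([586.,  82.]), array([ 68., 105.]))
```

View pics/d10.png

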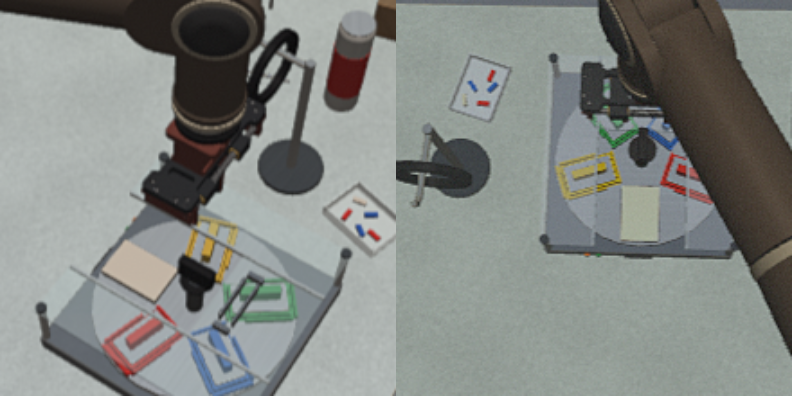

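The white plate is at the gap, all four sleds are seated, the hoop is on the hook, and the robot is clear of everything.

```bash
python3 -c "
from workcell import env
print(env.finish_job())"
```

```text
the job is handed in; nothing more can be done
None
```

I handed the job in at about 60 s of the 210 s allowed, and no verdict came back; the last pictures show the hoop on the hook, all four sleds in the pockets of their own colour and the white plate at the gap.

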